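# Fetch the reference lens from behind the bench stock

### The job

The reference lens stands at the back of the grey bench tray, hemmed in by the bottle, the canister and the carton. Clear all three onto the black rubber mat, then fetch the lens and set it down flat in the round dish on top of the lens analyser, and then put the bottle, the canister and the carton back upright in the tray, each on the very spot where it stood. Knock nothing over and leave the small screw pot in the tray where it is.

Things in the scene. Friction and masses are not known exactly. Their poses are not given: they have to be found in the camera images.
- bottle: White plastic bottle with a narrower grey cap, standing loose in the tray: straight round body of diameter 50 and height 76, then a shoulder and a cap of diameter 26; 100 mm tall in all, about 160 g. Origin at the centre of its underside, z up its axis.
- canister: Bare metal canister with a lid, standing loose in the tray: round, diameter 55, lid of diameter 57 between 72 and 84 mm up, small button on top; 88 mm tall, about 150 g. Origin at the centre of its underside, z up its axis.
- carton: Closed upright cardboard carton with a paper band over its middle, standing loose in the tray: 50 (own x) by 44 (own y) by 90 mm tall, about 100 g. Origin at the centre of its underside, z up.
- reference_lens: A low round dark steel mount, diameter 48 up to 24 mm, then an aluminium rim of diameter 44 up to 30 mm, a clear domed lens on top; 35 mm tall, about 120 g, loose. At the back middle of the tray; bottle, canister and carton stand left, right and in front of it (nearer the robot), in varying order, their centres about 66 mm from its own. Origin at the centre of its underside, z up.
- tray: Fixed grey tray, 190 (own x) by 220 (y) mm inside, floor 6 mm thick; rims 12 mm high at front (-x) and sides, back wall (+x) 50 mm high. The lens is near own (35, 0), the others near (35, 66), (35, -66), (-31, 0) mm; a screw pot and a loose paper box 14 mm tall in the front corners. Origin at the centre of its underside; +x away from the robot, yaw within 0.25 rad.
- mat: Fixed flat black rubber mat on one side of the tray (left or right), 270 (own x) by 150 (own y) by 3 mm thick: the side area. A thing counts as on the mat when it stands upright with its centre over the mat. Origin at the centre of its underside; yaw within 0.2 rad.
- dish (a point): Centre of the floor of the round dish on top of the lens analyser, 80 mm above the bench; dish inner diameter 76 mm, black rim 7 mm high, 5 mm thick. The analyser is a fixed white box with a grey top, 260 by 200 by 80 mm, with a dark display and two buttons in front of the dish, on the other side of the tray from the mat. z up.
- screw_pot: Small clear round pot with a black lid in a front corner of the tray (own +y side): diameter 33, 19 mm tall, about 60 g, loose. Not to be moved. Origin at the centre of its underside.

How it is judged:
By the outcome, as a careful person would: the job done as asked, in the order asked, and still so for the second after the job is handed in, with the robot touching nothing.
It also fails if it takes over 136 s, if anything falls off the work surface, if the arm or the gripper's body presses on something with over 40 N, if the wrist force passes 120 N, or if a joint passes its speed limit or range.

### The arm

A 7-joint arm with a two-finger parallel gripper is mounted at the origin on the work surface. World frame = base frame: x ahead of the robot, y to its left, z up, the work surface at z = 0. Lengths are in m, angles in rad, forces in N, time in s.
With the tool pointing down it reaches from about 0.4 to 0.85 m from the base axis. Payload 4.5 kg.
Tool frame: the origin (TCP) lies where the fingers leave the gripper's body, on its centre line; the fingertips stand 64 mm ahead of it and the grasp point (between the pads) lies 45 mm ahead of it; z points along the fingers, y is the line along which they close (so a half turn about z gives the same grasp; the last joint's range is limited). The gripper opens to 88 mm and grips with 3 to 60 N. Pads are 18 mm wide; open, the fingers measure 123 mm over their backs; the gripper's body (75 mm by 187 mm) begins 45 mm behind the grasp point.
Start: joints at [-1.128, 0.689, -0.195, 1.565, 0.157, 0.902, -0.215], TCP at [0.248, 0.574, 0.303] pointing down, gripper open.
Joint ranges: [-3.01, 3.01], [-0.46, 2.08], [-1.47, 1.51], [0.13, 2.56], [-1, 4.14], [0.04, 2.09], [-2.66, 2.66]. Speed limits (rad/s): [2.57, 2.57, 3.14, 3.14, 3.14, 3.14, 3.14].

### API

Orientations are given as a unit quaternion [x, y, z, w].
In Python, from plant import r gives the robot as it stands.
- The arm moves only by the tool play_rows, never from a script. Its arguments are lists of equal length, an entry for each row: "translation": the shift along the tool's x, y, z in m, a list of three; "delta_rot": the turn, a rotation vector about the tool's x, y, z in degrees, a list of three; "grip": the opening, from -1 (shut) to 1 (fully open). In form: {"translation": [[x, y, z], ...], "delta_rot": [[rx, ry, rz], ...], "grip": [grip, ...]}. A call has 1 to 20 rows; each row shifts and turns the commanded pose from where the row before left it, along the tool's axes as they then stand; what a row does not reach is not made up. A row lasts 1/8 s, in which the tool goes at most 62.5 mm and 10.7 degrees, less where a joint would pass 70% of its speed; a pose out of reach is approached as far as the arm can. A call with a gripper value outside its range is refused whole. The fingers move at their own pace and stop on an object; "squeeze" is the grip in N (left out, the last holds). Time passes only in rows, so rows that do not move let the fingers close. It gives the time, the measured TCP pose, the force, the opening and the grip force at its end, in the units of the state.
- r.get_state(): the state, without advancing time (a new reading comes with each control period).
- r.snapshot(name): name is "side" or "top"; returns the picture (400x640x3 uint8, blue, green, red); there is no depth.
- r.get_calibration(name): a dict with "intrinsics" (3x3 intrinsics, pixels), "eye" and "rotation" of the camera in the world. Camera axes: x right, y up, looking along -z (the intrinsics and any distortion apply to the point x, -y, -z); pixel columns grow to the right and rows downward; lengths in m; the calibration is good to about 2 mm. A picture is of the moment at which its call begins. get_calibration takes no time and is no camera call.
- r.finish_job(): hands the job in; it is judged then, once.
Trained networks look in the newest picture that a camera, given by its name, has taken for a name from the list of things; names that differ only in an ending like _2 or _b are one class to them, and where a whole thing is asked for, a point or a joint stands for the part that bears it (a point fixed in the world has none). Each returns a list of dicts, best first, with "confidence" (0 to 1); they miss things now and then, are a little off and sometimes report something else, mostly with a low value. They report only what shows in the picture. A call takes as long as a camera call.
- r.look_for(camera, target): "point" ([x, y, z] in m, in world coordinates, good to about 4 mm: the middle of the surface that is visible of it).
- r.silhouettes(camera, target): "pixels" (400x640 bool, what is visible of it).
The state is a dict: "clock": time; "q": joint angles; "qd": joint speeds; "joint_torque": joint torques, N m; "tool_pos": TCP position; "eef_rot": TCP orientation; "contact_force": force on the tool from outside, world axes, zero at the start; "moment": the same for the moment, N m; "opening": opening from 0.0 (shut) to 1.0 (fully open); "finger_force": force on a finger pad.
Only numpy, scipy, OpenCV 4.12 (cv2) and the standard library are available. Lean on these libraries where they do the work, as an engineer would, in place of code of your own. Each camera call takes 0.05 s, during which the arm holds its last target. There are 200 camera calls.

## Working session

There is one attempt and no reset: what is moved stays moved. The work goes in short steps, Python scripts to look and compute and a tool call to move; the robot and the scene stay as the last step left them, time stands still between calls to the robot, and variables do not carry over. Pictures are saved under pics/ and viewed, at most 14 in all, crops included, and the job is handed in when it is done.

Besides the shell and the picture viewer there is one more tool, called after "Emit:" in YAML: its name, and indented under it one key for each argument. play_rows: Moves the arm, as the interface text tells. Its arguments: {"type":"object","properties":{"translation":{"type":"array","items":{"type":"array","items":{"type":"number"}}},"delta_rot":{"type":"array","items":{"type":"array","items":{"type":"number"}}},"grip":{"type":"array","items":{"type":"number"}},"squeeze":{"type":"number"}},"required":["translation","delta_rot","grip"]}

```bash
mkdir -p pics; ls; cat > h.py <<'E'
from plant import r
import numpy as np, cv2
def cal(n):
    c=r.get_calibration(n); return np.array(c["intrinsics"]),np.array(c["eye"]),np.array(c["rotation"])
def ray(n,u,v):
    K,e,R=cal(n); d=np.linalg.inv(K)@[u,v,1]; return e,R@(d*[1,-1,-1])
def onz(n,u,v,z):
    e,d=ray(n,u,v); return e+d*(z-e[2])/d[2]
def proj(n,p):
    K,e,R=cal(n); c=R.T@(np.array(p)-e); q=K@(c*[1,-1,-1]); return q[:2]/q[2]
E
python3 - <<'E'
from h import *
np.set_printoptions(precision=4,suppress=True)
for n in("top","side"):
    im=r.snapshot(n); cv2.imwrite(f"pics/{n}0.png",im)
    c=r.get_calibration(n); print(n,c)
    for t in["bottle","canister","carton","reference_lens","tray","mat","dish","screw_pot"]:
        try:
            l=r.look_for(n,t); print(t,[(np.round(d["point"],4),round(d["confidence"],2)) for d in l[:2]])
        except Exception as ex: print(t,ex)
s=r.get_state(); print(s)
E
```

```text
pics
top {'intrinsics': array([[401.0343,   0.    , 324.1264],
       [  0.    , 401.0343, 196.4991],
       [  0.    ,   0.    ,   1.    ]]), 'eye': array([0.4623, 0.0048, 0.926 ]), 'rotation': array([-0.0403,  0.0311,  0.7064, -0.706 ])}
bottle [(array([ 0.6039, -0.0504,  0.0824]), 0.76)]
canister [(array([0.5994, 0.0713, 0.0908]), 0.84)]
carton [(array([0.5356, 0.0105, 0.0974]), 0.67)]
reference_lens [(array([0.601 , 0.0148, 0.0362]), 0.59)]
tray [(array([0.5718, 0.0037, 0.0074]), 0.88)]
mat [(array([0.5026, 0.3573, 0.0058]), 0.85)]
dish [(array([ 0.5311, -0.3252,  0.0802]), 0.93)]
screw_pot [(array([0.4991, 0.079 , 0.0233]), 0.71), (array([0.6016, 0.0141, 0.0347]), 0.21)]
side {'intrinsics': array([[390.0805,   0.    , 313.1574],
       [  0.    , 390.0805, 204.0101],
       [  0.    ,   0.    ,   1.    ]]), 'eye': array([ 0.1854, -0.4444,  0.6457]), 'rotation': array([ 0.3712, -0.1355, -0.3042,  0.8668])}
bottle [(array([ 0.5932, -0.0648,  0.0706]), 0.97)]
canister [(array([0.5993, 0.0611, 0.0874]), 0.94)]
carton [(array([ 0.5281, -0.0106,  0.07  ]), 0.78)]
reference_lens [(array([0.598 , 0.0025, 0.0349]), 0.81)]
tray [(array([ 0.5519, -0.0277,  0.0089]), 0.77)]
mat [(array([0.4903, 0.3521, 0.0047]), 0.64)]
dish [(array([ 0.5173, -0.3343,  0.0751]), 0.81)]
screw_pot [(array([0.4993, 0.0764, 0.0271]), 0.75)]
{'clock': 0.9, 'q': array([-1.1282,  0.6891, -0.1946,  1.5653,  0.1573,  0.9025, -0.2151]), 'qd': array([-0.0003,  0.0007,  0.0002, -0.0019, -0.0008,  0.0006, -0.0002]), 'joint_torque': array([ -0.0004, -52.7492,  -1.267 , -15.3749,  -0.0519,  -0.0005,
         0.    ]), 'tool_pos': array([0.2484, 0.5735, 0.3028]), 'eef_rot': array([ 0.203 ,  0.9792,  0.0001, -0.    ]), 'contact_force': array([-0.0436, -0.18  , -0.2216]), 'moment': array([-0.0136,  0.0121,  0.0082]), 'finger_force': 0.0, 'opening': 1.000914315599895}
```

```bash
sed -i 's/np.array(c\["rotation"\])/R_.from_quat(c["rotation"]).as_matrix()/; 2a from scipy.spatial.transform import Rotation as R_' h.py; python3 -c "
from h import *
print(r.get_calibration('top').keys(),onz('top',324,196,0),cal('top')[2],proj('top',[.6,0,0]),proj('side',[.6,0,0]))"
```

```text
dict_keys(['intrinsics', 'eye', 'rotation']) [0.55738025 0.01709785 0.        ] [[ 4.92527856e-05  9.94899435e-01 -1.00871760e-01]
 [-9.99916415e-01 -1.25517691e-03 -1.28680560e-02]
 [-1.29290336e-02  1.00863963e-01  9.94816215e-01]] [331.33427423 177.80618306] [329.77147   226.9770567]
```

View pics/top0.png

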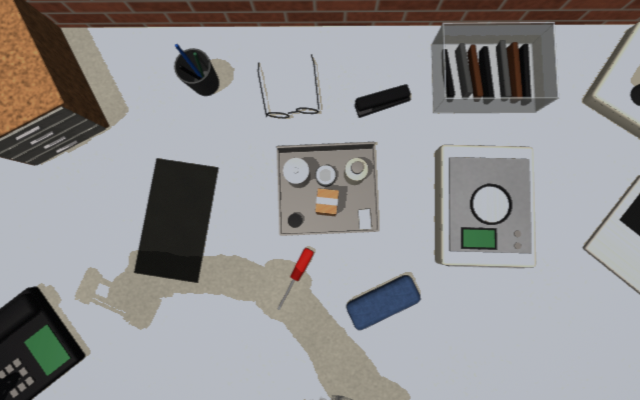

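View pics/side0.png

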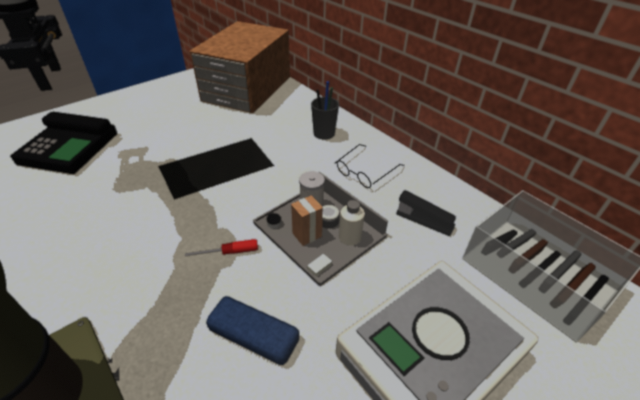

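```bash
cat > fit.py <<'E'
from h import *
from scipy.optimize import minimize
a=np.linspace(0,2*np.pi,48,endpoint=False)
def ring(d,z): return np.c_[d/2*np.cos(a),d/2*np.sin(a),0*a+z]
def box(x,y,z): return np.array([[i*x/2,j*y/2,k] for i in(-1,1) for j in(-1,1) for k in(0,z)])
V=np.vstack
M={"bottle":[V([ring(.05,0),ring(.05,.076)]),V([ring(.026,.076),ring(.026,.1)])],
"canister":[V([ring(.055,0),ring(.057,.072),ring(.057,.084)])],
"carton":[box(.05,.044,.09)],
"reference_lens":[V([ring(.048,0),ring(.048,.024),ring(.044,.03),ring(.02,.035)])],
"screw_pot":[V([ring(.033,0),ring(.033,.019)])]}
S=4
def render(n,t,p,yaw):
    K,e,R=cal(n); m=np.zeros((400*S,640*S),np.uint8); Y=R_.from_euler("z",yaw).as_matrix()
    for P in M[t]:
        c=(P@Y.T+p-e)@R*[1,-1,-1]@K.T; q=c[:,:2]/c[:,2:]
        cv2.fillConvexPoly(m,cv2.convexHull(np.round((q+.5)*S*16).astype(np.int32)),1,shift=4)
    return cv2.resize(m.astype(np.float32),(640,400),interpolation=cv2.INTER_AREA)
def fit(t,views,masks,p0,yaw0=0,fity=False,fitz=False,z=.006):
    def cost(x,vs=views):
        c=0
        for n in vs:
            k=masks[n][t]; f=render(n,t,np.array([x[0],x[1],x[2] if fitz else z]),x[-1] if fity else yaw0)
            ig=np.zeros(k.shape,bool)
            for o in masks[n]:
                if o!=t: ig|=masks[n][o]
            ig&=~k
            f=np.where(ig,0,f); c+=1-np.minimum(f,k).sum()/np.maximum(f,k).sum()
        return c
    x0=list(p0)+([z] if fitz else [])+([yaw0] if fity else [])
    sp=np.array([[0]*len(x0)]+[[(.25 if (fity and i==len(x0)-1) else .006)*(i==j) for i in range(len(x0))] for j in range(len(x0))])+x0
    s=minimize(cost,x0,method="Nelder-Mead",options=dict(initial_simplex=sp,xatol=1e-4,fatol=1e-4,maxiter=150))
    return s.x,s.fun
def get(n,names):
    r.snapshot(n); o={}
    for t in names:
        l=r.silhouettes(n,t)
        if l: o[t]=l[0]["pixels"]
    return o
E
cat > m1.py <<'E'
from fit import *
np.set_printoptions(precision=4,suppress=True)
names=list(M)+["tray","mat","dish"]
mk={n:get(n,names) for n in("top","side")}
np.save("mk.npy",mk,allow_pickle=True)
obj={n:{t:mk[n][t] for t in mk[n] if t in M} for n in mk}
G={"bottle":(.6,-.06),"canister":(.6,.066),"carton":(.53,0),"reference_lens":(.6,.005),"screw_pot":(.5,.077)}
for t in M:
    for vs in(["top"],["side"],["top","side"]):
        if all(t in obj[n] for n in vs):
            b=t=="carton"
            print(t,vs,[obj[n][t].sum() for n in vs],*fit(t,vs,obj,G[t],fity=b,fitz=len(vs)==2))
for t,z in(("tray",.012),("mat",.003)):
  for n in mk:
    m=mk[n].get(t)
    if m is None: continue
    c=max(cv2.findContours(m.astype(np.uint8),0,2)[0],key=cv2.contourArea)[:,0]
    w=np.array([onz(n,u,v,z)[:2] for u,v in c]).astype(np.float32)
    print(t,n,cv2.minAreaRect(w))
for n in mk:
    m=mk[n].get("dish")
    if m is None: print("nodish",n); continue
    c=max(cv2.findContours(m.astype(np.uint8),0,2)[0],key=cv2.contourArea)[:,0]
    w=np.array([onz(n,u,v,.08)[:2] for u,v in c]).astype(np.float32)
    print("dish",n,m.sum(),cv2.fitEllipse(w))
E
python3 m1.py
```

```text
bottle ['top'] [np.int64(563)] [ 0.6086 -0.0532] 0.0636293888092041
bottle ['side'] [np.int64(939)] [ 0.6109 -0.0548] 0.0561676025390625
bottle ['top', 'side'] [np.int64(563), np.int64(939)] [ 0.6095 -0.0544  0.0057] 0.16742080450057983
canister ['top'] [np.int64(640)] [0.6033 0.0758] 0.07214903831481934
canister ['side'] [np.int64(647)] [0.6049 0.0736] 0.07230687141418457
canister ['top', 'side'] [np.int64(640), np.int64(647)] [0.6053 0.0756 0.0044] 0.1686914563179016
carton ['side'] [np.int64(1315)] [ 0.5401  0.0088 -0.0737] 0.033347487449645996
reference_lens ['top'] [np.int64(372)] [0.6025 0.0127] 0.04860323667526245
reference_lens ['side'] [np.int64(350)] [0.6057 0.0126] 0.04251289367675781
reference_lens ['top', 'side'] [np.int64(372), np.int64(350)] [0.6033 0.0127 0.0069] 0.12908005714416504
screw_pot ['top'] [np.int64(141)] [0.5008 0.0832] 0.22819024324417114
screw_pot ['side'] [np.int64(185)] [0.5035 0.0821] 0.13978493213653564
screw_pot ['top', 'side'] [np.int64(141), np.int64(185)] [0.5026 0.0828 0.0043] 0.36922687292099
tray top ((0.5743356347084045, 0.009379051625728607), (0.21074402332305908, 0.2280721217393875), 2.5151357650756836)
tray side ((0.5868192911148071, 0.006597384810447693), (0.24025560915470123, 0.23987631499767303), 2.621534585952759)
mat top ((0.5039584636688232, 0.3570747971534729), (0.1510556936264038, 0.26972270011901855), 81.58352661132812)
mat side ((0.5075024962425232, 0.35361453890800476), (0.15000221133232117, 0.2711898386478424), 81.48297119140625)
dish top 12044 ((0.5284139513969421, -0.31953203678131104), (0.2578582763671875, 0.3098112940788269), 89.64836120605469)
dish side 18287 ((0.5291597843170166, -0.3349703252315521), (0.2169017195701599, 0.3095552921295166), 82.47775268554688)
```

```bash
cat > m2.py <<'E'
from fit import *
np.set_printoptions(precision=4,suppress=True)
mk=np.load("mk.npy",allow_pickle=True).item()
t0=r.snapshot("top"); l=r.silhouettes("top","carton"); print("carton",[(x["confidence"],x["pixels"].sum()) for x in l])
if not l:
    t0=r.snapshot("top"); l=r.silhouettes("top","carton")
if l:
    mk["top"]["carton"]=l[0]["pixels"]; np.save("mk.npy",mk,allow_pickle=True)
    obj={n:{t:mk[n][t] for t in mk[n] if t in M} for n in mk}
    for vs in(["top"],["top","side"]): print(vs,*fit("carton",vs,obj,(.54,.009),fity=True,fitz=len(vs)==2))
for n,(u,v) in(("top",(491,204)),("side",(441,333))):
    g=cv2.cvtColor(r.snapshot(n),cv2.COLOR_BGR2GRAY)
    # inner bright floor
    _,lab,st,ce=cv2.connectedComponentsWithStats((g>190).astype(np.uint8),connectivity=4)
    k=lab==lab[v,u]; c=max(cv2.findContours(k.astype(np.uint8),0,1)[0],key=cv2.contourArea)[:,0]
    w=np.array([onz(n,a,b,.08)[:2] for a,b in c]).astype(np.float32)
    print(n,"floor",k.sum(),cv2.fitEllipse(w),cv2.minEnclosingCircle(w))
    d=(g<90).astype(np.uint8); yy,xx=np.mgrid[:400,:640]; d[(xx-u)**2+(yy-v)**2>38**2]=0
    _,lab,st,ce=cv2.connectedComponentsWithStats(d)
    i=max(range(1,len(st)),key=lambda i:(st[i,2]*st[i,3])); c=cv2.convexHull(max(cv2.findContours((lab==i).astype(np.uint8),0,1)[0],key=cv2.contourArea))[:,0]
    w=np.array([onz(n,a,b,.087)[:2] for a,b in c]).astype(np.float32)
    print(n,"rim",st[i],cv2.fitEllipse(w))
E
python3 m2.py
```

```text
carton [(0.86, np.int64(537))]
['top'] [ 0.5377  0.0099 -0.1023] 0.06057608127593994
['top', 'side'] [ 0.5389  0.0096  0.007  -0.1131] 0.12422972917556763
top floor 256000 ((0.5708865523338318, 0.03644053265452385), (0.9810878038406372, 1.6654293537139893), 179.7750701904297) ((0.6155056357383728, 0.03687574341893196), 0.8052581548690796)
top rim [470 183  42  42 360] ((0.5317608118057251, -0.3321288228034973), (0.08653630316257477, 0.08800076693296432), 23.74527931213379)
side floor 256000 ((0.9868453145027161, 0.45933112502098083), (1.9584383964538574, 2.9866416454315186), 54.53345489501953) ((1.293225646018982, 0.7977693676948547), 1.5434941053390503)
side rim [412 307  58  54 790] ((0.5329788327217102, -0.3357669413089752), (0.08787821978330612, 0.09148600697517395), 109.75064086914062)
```

```bash
cat > plan.py <<'E'
# plan.py "x,y,z,phi_deg,grip,maxstep_mm" ... : rows from the measured pose through waypoints ("w,n,grip" waits)
import sys,json
from h import *
s=r.get_state(); p=np.array(s["tool_pos"]); Rm=R_.from_quat(s["eef_rot"]).as_matrix()
phi=np.degrees(np.arctan2(Rm[1,1],Rm[0,1])); print("start",np.round(p,4),"phi",round(phi,2),"tilt",np.round(Rm[:,2],3),"t",s["clock"],"q7",round(s["q"][6],2))
T,D,G=[],[],[]
for w in sys.argv[1:]:
    if w[0]=="w":
        _,n,g=w.split(","); n=int(n); T+=[[0,0,0]]*n; D+=[[0,0,0]]*n; G+=[float(g)]*n; continue
    v=[float(a) for a in w.split(",")]; q=np.array(v[:3]); dphi=(v[3]-phi+90)%180-90 if len(v)<7 else v[3]-phi
    d=np.linalg.norm(q-p); n=max(1,int(np.ceil(max(1.35*d/(v[5]/1e3),1.35*abs(dphi)/9))))
    b=np.minimum(1,np.minimum(np.arange(1,n+1),np.arange(n,0,-1))/3); c=np.r_[0,np.cumsum(b)/b.sum()]
    for i in range(n):
        f=np.radians(phi+dphi*c[i]); dw=(q-p)*(c[i+1]-c[i])
        t=[-np.sin(f)*dw[0]+np.cos(f)*dw[1],np.cos(f)*dw[0]+np.sin(f)*dw[1],-dw[2]]
        T.append([round(float(x),4)+0.0 for x in t]); D.append([0,0,round(float(-dphi*(c[i+1]-c[i])),1)+0.0]); G.append(v[4])
    p=q; phi+=dphi
for i in range(0,len(T),20): print(len(T[i:i+20]),json.dumps({"translation":T[i:i+20],"delta_rot":D[i:i+20],"grip":G[i:i+20]}))
E
python3 plan.py .539,.0095,.23,84.3,1,50
```

```text
start [0.2485 0.5735 0.3027] phi 66.57 tilt [ 0.  0. -1.] t 2.0 q7 -0.22
18 {"translation": [[-0.0102, -0.0084, 0.0015], [-0.0203, -0.0169, 0.003], [-0.0302, -0.0257, 0.0045], [-0.0297, -0.0263, 0.0045], [-0.0292, -0.0269, 0.0045], [-0.0286, -0.0274, 0.0045], [-0.0281, -0.028, 0.0045], [-0.0276, -0.0285, 0.0045], [-0.027, -0.029, 0.0045], [-0.0264, -0.0296, 0.0045], [-0.0259, -0.0301, 0.0045], [-0.0253, -0.0306, 0.0045], [-0.0247, -0.031, 0.0045], [-0.0241, -0.0315, 0.0045], [-0.0235, -0.032, 0.0045], [-0.0228, -0.0324, 0.0045], [-0.0148, -0.0219, 0.003], [-0.0073, -0.011, 0.0015]], "delta_rot": [[0, 0, -0.4], [0, 0, -0.7], [0, 0, -1.1], [0, 0, -1.1], [0, 0, -1.1], [0, 0, -1.1], [0, 0, -1.1], [0, 0, -1.1], [0, 0, -1.1], [0, 0, -1.1], [0, 0, -1.1], [0, 0, -1.1], [0, 0, -1.1], [0, 0, -1.1], [0, 0, -1.1], [0, 0, -1.1], [0, 0, -0.7], [0, 0, -0.4]], "grip": [1.0, 1.0, 1.0, 1.0, 1.0, 1.0, 1.0, 1.0, 1.0, 1.0, 1.0, 1.0, 1.0, 1.0, 1.0, 1.0, 1.0, 1.0]}
```

```bash
python3 - <<'E'
s=open("plan.py").read()
a=s.index("    d=np.linalg"); b=s.index("    p=q; phi+=dphi")
s=s[:a]+'''    n=int(np.ceil(abs(dphi)/9-1e-6)) if abs(dphi)>.3 else 0
    for i in range(n): T.append([0,0,0]); D.append([0,0,round(-dphi/n,1)]); G.append(v[4])
    if n==0: dphi=0
    d=np.linalg.norm(q-p); n=int(np.ceil(d/(v[5]/1e3)+2)) if d>.0005 else 0
    f=np.radians(phi+dphi); dw=q-p; t=np.array([-np.sin(f)*dw[0]+np.cos(f)*dw[1],np.cos(f)*dw[0]+np.sin(f)*dw[1],-dw[2]])
    b=np.minimum(1,np.minimum(np.arange(1,n+1),np.arange(n,0,-1))/3); c=np.r_[0,np.cumsum(b)/max(b.sum(),1)]
    k=np.diff(np.round(c[:,None]*t*1000),axis=0)/1000
    T+=[[float(x)+0.0 for x in y] for y in k]; D+=[[0,0,0]]*n; G+=[v[4]]*n
'''+s[b:]
open("plan.py","w").write(s)
E
python3 plan.py .539,.0095,.2,84.3,1,50
```

```text
start [0.2485 0.5735 0.3027] phi 66.57 tilt [ 0.  0. -1.] t 2.0 q7 -0.22
17 {"translation": [[0, 0, 0], [0, 0, 0], [-0.009, -0.014, 0.003], [-0.018, -0.027, 0.005], [-0.026, -0.041, 0.008], [-0.027, -0.041, 0.008], [-0.026, -0.041, 0.008], [-0.027, -0.041, 0.008], [-0.026, -0.041, 0.007], [-0.027, -0.041, 0.008], [-0.026, -0.041, 0.008], [-0.027, -0.041, 0.008], [-0.026, -0.041, 0.008], [-0.027, -0.04, 0.008], [-0.027, -0.041, 0.008], [-0.017, -0.028, 0.005], [-0.009, -0.013, 0.003]], "delta_rot": [[0, 0, -8.9], [0, 0, -8.9], [0, 0, 0], [0, 0, 0], [0, 0, 0], [0, 0, 0], [0, 0, 0], [0, 0, 0], [0, 0, 0], [0, 0, 0], [0, 0, 0], [0, 0, 0], [0, 0, 0], [0, 0, 0], [0, 0, 0], [0, 0, 0], [0, 0, 0]], "grip": [1.0, 1.0, 1.0, 1.0, 1.0, 1.0, 1.0, 1.0, 1.0, 1.0, 1.0, 1.0, 1.0, 1.0, 1.0, 1.0, 1.0]}
```

Emit:
play_rows:
  translation:
    - [0,0,0]
    - [0,0,0]
    - [-0.009,-0.014,0.003]
    - [-0.018,-0.027,0.005]
    - [-0.026,-0.041,0.008]
    - [-0.027,-0.041,0.008]
    - [-0.026,-0.041,0.008]
    - [-0.027,-0.041,0.008]
    - [-0.026,-0.041,0.007]
    - [-0.027,-0.041,0.008]
    - [-0.026,-0.041,0.008]
    - [-0.027,-0.041,0.008]
    - [-0.026,-0.041,0.008]
    - [-0.027,-0.04,0.008]
    - [-0.027,-0.041,0.008]
    - [-0.017,-0.028,0.005]
    - [-0.009,-0.013,0.003]
    - [0,0,0]
    - [0,0,0]
  delta_rot:
    - [0,0,-8.9]
    - [0,0,-8.9]
    - [0,0,0]
    - [0,0,0]
    - [0,0,0]
    - [0,0,0]
    - [0,0,0]
    - [0,0,0]
    - [0,0,0]
    - [0,0,0]
    - [0,0,0]
    - [0,0,0]
    - [0,0,0]
    - [0,0,0]
    - [0,0,0]
    - [0,0,0]
    - [0,0,0]
    - [0,0,0]
    - [0,0,0]
  grip: [1,1,1,1,1,1,1,1,1,1,1,1,1,1,1,1,1,1,1]
  squeeze: 12

```text
clock: 4.38
tool_pos: [0.5391, 0.0121, 0.2]
eef_rot: [0.048, 0.999, 0.001, -0.0]
contact_force: [-0.2, -0.3, 0.3]
opening: 1.001
finger_force: 0.0
```

```bash
python3 plan.py .539,.0095,.108,84.3,1,20 w,5,-1
```

```text
start [0.5391 0.0121 0.2   ] phi 84.49 tilt [-0.     0.001 -1.   ] t 4.375 q7 0.94
12 {"translation": [[0.0, 0.0, 0.006], [0.0, -0.001, 0.012], [0.0, 0.0, 0.019], [0.0, -0.001, 0.018], [0.0, 0.0, 0.019], [0.0, 0.0, 0.012], [0.0, -0.001, 0.006], [0, 0, 0], [0, 0, 0], [0, 0, 0], [0, 0, 0], [0, 0, 0]], "delta_rot": [[0, 0, 0], [0, 0, 0], [0, 0, 0], [0, 0, 0], [0, 0, 0], [0, 0, 0], [0, 0, 0], [0, 0, 0], [0, 0, 0], [0, 0, 0], [0, 0, 0], [0, 0, 0]], "grip": [1.0, 1.0, 1.0, 1.0, 1.0, 1.0, 1.0, -1.0, -1.0, -1.0, -1.0, -1.0]}
```

Emit:
play_rows:
  translation:
    - [0,0,0.006]
    - [0,0,0.012]
    - [0,0,0.019]
    - [0,0,0.018]
    - [0,0,0.019]
    - [0,0,0.012]
    - [0,0,0.006]
    - [0,0,0]
    - [0,0,0]
  delta_rot:
    - [0,0,0]
    - [0,0,0]
    - [0,0,0]
    - [0,0,0]
    - [0,0,0]
    - [0,0,0]
    - [0,0,0]
    - [0,0,0]
    - [0,0,0]
  grip: [1,1,1,1,1,1,1,1,1]

```text
clock: 5.5
tool_pos: [0.5399, 0.0103, 0.1082]
eef_rot: [0.049, 0.999, 0.0, 0.0]
contact_force: [-1.0, -0.1, -0.3]
opening: 0.996
finger_force: 0.0
```

Emit:
play_rows:
  translation:
    - [0,-0.001,0]
    - [0,0,0]
    - [0,0,0]
    - [0,0,0]
    - [0,0,0]
    - [0,0,0]
  delta_rot:
    - [0,0,0]
    - [0,0,0]
    - [0,0,0]
    - [0,0,0]
    - [0,0,0]
    - [0,0,0]
  grip: [0.6,-1,-1,-1,-1,-1]

```text
clock: 6.25
tool_pos: [0.5396, 0.0094, 0.1077]
eef_rot: [0.049, 0.999, 0.0, 0.0]
contact_force: [0.1, 0.6, 1.1]
opening: 0.499
finger_force: 12.0
```

```bash
python3 plan.py .539,.0095,.24,84.3,-1,35 .41,.375,.24,84.3,-1,45 .41,.375,.108,84.3,-1,30; python3 - <<'E'
import numpy as np
for d in(-.1,0,.1): print(np.round([.506+d*np.cos(-.148),.355+d*np.sin(-.148)],3))
E
```

```text
start [0.5396 0.0094 0.1077] phi 84.38 tilt [ 0.  0. -1.] t 6.25 q7 0.86
20 {"translation": [[0.0, 0.0, -0.011], [0.0, 0.0, -0.022], [0.0, 0.0, -0.033], [0.0, 0.0, -0.033], [0.001, 0.0, -0.022], [0.0, 0.0, -0.011], [0.006, 0.013, 0.0], [0.012, 0.026, 0.0], [0.018, 0.039, 0.0], [0.019, 0.039, 0.0], [0.018, 0.039, 0.0], [0.018, 0.039, 0.0], [0.018, 0.039, 0.0], [0.019, 0.039, 0.0], [0.018, 0.039, 0.0], [0.012, 0.026, 0.0], [0.006, 0.013, 0.0], [0.0, 0.0, 0.009], [0.0, 0.0, 0.017], [0.0, 0.0, 0.027]], "delta_rot": [[0, 0, 0], [0, 0, 0], [0, 0, 0], [0, 0, 0], [0, 0, 0], [0, 0, 0], [0, 0, 0], [0, 0, 0], [0, 0, 0], [0, 0, 0], [0, 0, 0], [0, 0, 0], [0, 0, 0], [0, 0, 0], [0, 0, 0], [0, 0, 0], [0, 0, 0], [0, 0, 0], [0, 0, 0], [0, 0, 0]], "grip": [-1.0, -1.0, -1.0, -1.0, -1.0, -1.0, -1.0, -1.0, -1.0, -1.0, -1.0, -1.0, -1.0, -1.0, -1.0, -1.0, -1.0, -1.0, -1.0, -1.0]}
4 {"translation": [[0.0, 0.0, 0.026], [0.0, 0.0, 0.027], [0.0, 0.0, 0.017], [0.0, 0.0, 0.009]], "delta_rot": [[0, 0, 0], [0, 0, 0], [0, 0, 0], [0, 0, 0]], "grip": [-1.0, -1.0, -1.0, -1.0]}
[0.407 0.37 ]
[0.506 0.355]
[0.605 0.34 ]
```

Emit:
play_rows:
  translation:
    - [0.0,0.0,-0.011]
    - [0.0,0.0,-0.022]
    - [0.0,0.0,-0.033]
    - [0.0,0.0,-0.033]
    - [0.0,0.0,-0.022]
    - [0.0,0.0,-0.011]
    - [0.006,0.013,0.0]
    - [0.012,0.026,0.0]
    - [0.018,0.039,0.0]
    - [0.019,0.039,0.0]
    - [0.018,0.039,0.0]
    - [0.018,0.039,0.0]
    - [0.018,0.039,0.0]
    - [0.019,0.039,0.0]
    - [0.018,0.039,0.0]
    - [0.012,0.026,0.0]
    - [0.006,0.013,0.0]
    - [0,0,0]
    - [0,0,0]
  delta_rot:
    - [0,0,0]
    - [0,0,0]
    - [0,0,0]
    - [0,0,0]
    - [0,0,0]
    - [0,0,0]
    - [0,0,0]
    - [0,0,0]
    - [0,0,0]
    - [0,0,0]
    - [0,0,0]
    - [0,0,0]
    - [0,0,0]
    - [0,0,0]
    - [0,0,0]
    - [0,0,0]
    - [0,0,0]
    - [0,0,0]
    - [0,0,0]
  grip: [-1,-1,-1,-1,-1,-1,-1,-1,-1,-1,-1,-1,-1,-1,-1,-1,-1,-1,-1]

```text
clock: 8.62
tool_pos: [0.4113, 0.3729, 0.2393]
eef_rot: [0.05, 0.999, -0.001, -0.0]
contact_force: [0.3, -0.8, -1.5]
opening: 0.494
finger_force: 12.0
```

```bash
python3 plan.py .407,.37,.105,84.38,-1,25 w,4,.6 .407,.37,.24,84.38,.6,40
```

```text
start [0.4113 0.3729 0.2393] phi 84.27 tilt [-0.    -0.002 -1.   ] t 8.625 q7 0.34
18 {"translation": [[0.0, 0.0, 0.007], [0.001, -0.001, 0.015], [0.0, 0.0, 0.023], [0.001, -0.001, 0.022], [0.001, 0.0, 0.023], [0.0, -0.001, 0.022], [0.001, 0.0, 0.015], [0.0, 0.0, 0.007], [0, 0, 0], [0, 0, 0], [0, 0, 0], [0, 0, 0], [0.0, 0.0, -0.011], [0.0, 0.0, -0.023], [0.0, 0.0, -0.034], [0.0, 0.0, -0.033], [0.0, 0.0, -0.023], [0.0, 0.0, -0.011]], "delta_rot": [[0, 0, 0], [0, 0, 0], [0, 0, 0], [0, 0, 0], [0, 0, 0], [0, 0, 0], [0, 0, 0], [0, 0, 0], [0, 0, 0], [0, 0, 0], [0, 0, 0], [0, 0, 0], [0, 0, 0], [0, 0, 0], [0, 0, 0], [0, 0, 0], [0, 0, 0], [0, 0, 0]], "grip": [-1.0, -1.0, -1.0, -1.0, -1.0, -1.0, -1.0, -1.0, 0.6, 0.6, 0.6, 0.6, 0.6, 0.6, 0.6, 0.6, 0.6, 0.6]}
```

Emit:
play_rows:
  translation:
    - [0,0,0.007]
    - [0,0,0.015]
    - [0,0,0.023]
    - [0,0,0.022]
    - [0,0,0.023]
    - [0,0,0.022]
    - [0,0,0.015]
    - [0,0,0.007]
    - [0,0,0]
    - [0,0,0]
    - [0,0,0]
    - [0,0,0]
    - [0,0,0]
    - [0,0,-0.01]
    - [0,0,-0.023]
    - [0,0,-0.034]
    - [0,0,-0.034]
    - [0,0,-0.023]
    - [0,0,-0.011]
  delta_rot:
    - [0,0,0]
    - [0,0,0]
    - [0,0,0]
    - [0,0,0]
    - [0,0,0]
    - [0,0,0]
    - [0,0,0]
    - [0,0,0]
    - [0,0,0]
    - [0,0,0]
    - [0,0,0]
    - [0,0,0]
    - [0,0,0]
    - [0,0,0]
    - [0,0,0]
    - [0,0,0]
    - [0,0,0]
    - [0,0,0]
    - [0,0,0]
  grip: [-1,-1,-1,-1,-1,-1,-1,-1,-1,-1,0.7,0.7,0.7,0.7,0.7,0.7,0.7,0.7,0.7]

```text
clock: 11.0
tool_pos: [0.4111, 0.3749, 0.2426]
eef_rot: [0.049, 0.999, 0.001, 0.001]
contact_force: [-0.2, 0.8, -0.3]
opening: 0.852
finger_force: 0.0
```

```bash
python3 plan.py .6045,.0748,.22,45,.7,45
```

```text
start [0.4111 0.3749 0.2426] phi 84.37 tilt [ 0.002  0.002 -1.   ] t 11.0 q7 0.33
15 {"translation": [[0, 0, 0], [0, 0, 0], [0, 0, 0], [0, 0, 0], [0, 0, 0], [-0.015, -0.003, 0.001], [-0.029, -0.006, 0.002], [-0.043, -0.01, 0.003], [-0.044, -0.009, 0.002], [-0.044, -0.01, 0.003], [-0.043, -0.009, 0.003], [-0.044, -0.01, 0.003], [-0.043, -0.009, 0.003], [-0.029, -0.006, 0.002], [-0.015, -0.003, 0.001]], "delta_rot": [[0, 0, 7.9], [0, 0, 7.9], [0, 0, 7.9], [0, 0, 7.9], [0, 0, 7.9], [0, 0, 0], [0, 0, 0], [0, 0, 0], [0, 0, 0], [0, 0, 0], [0, 0, 0], [0, 0, 0], [0, 0, 0], [0, 0, 0], [0, 0, 0]], "grip": [0.7, 0.7, 0.7, 0.7, 0.7, 0.7, 0.7, 0.7, 0.7, 0.7, 0.7, 0.7, 0.7, 0.7, 0.7]}
```

Emit:
play_rows:
  translation:
    - [0,0,0]
    - [0,0,0]
    - [0,0,0]
    - [0,0,0]
    - [0,0,0]
    - [-0.015,-0.003,0.001]
    - [-0.029,-0.006,0.002]
    - [-0.043,-0.01,0.003]
    - [-0.044,-0.009,0.002]
    - [-0.044,-0.01,0.003]
    - [-0.043,-0.009,0.003]
    - [-0.044,-0.01,0.003]
    - [-0.043,-0.009,0.003]
    - [-0.029,-0.006,0.002]
    - [-0.015,-0.003,0.001]
    - [0,0,0]
    - [0,0,0]
    - [0,0,0]
  delta_rot:
    - [0,0,7.9]
    - [0,0,7.9]
    - [0,0,7.9]
    - [0,0,7.9]
    - [0,0,7.9]
    - [0,0,0]
    - [0,0,0]
    - [0,0,0]
    - [0,0,0]
    - [0,0,0]
    - [0,0,0]
    - [0,0,0]
    - [0,0,0]
    - [0,0,0]
    - [0,0,0]
    - [0,0,0]
    - [0,0,0]
    - [0,0,0]
  grip: [0.85,0.85,0.85,0.85,0.85,0.85,0.85,0.85,0.85,0.85,0.85,0.85,0.85,0.85,0.85,0.85,0.85,0.85]

```text
clock: 13.25
tool_pos: [0.6032, 0.0762, 0.2178]
eef_rot: [0.382, 0.924, 0.0, -0.0]
contact_force: [-0.6, 0.2, -0.1]
opening: 0.922
finger_force: 0.0
```

```bash
python3 plan.py .6045,.0748,.1,45,.85,20
```

```text
start [0.6032 0.0762 0.2178] phi 45.04 tilt [-0.     0.001 -1.   ] t 13.25 q7 0.39
8 {"translation": [[0.0, 0.0, 0.007], [0.0, 0.0, 0.013], [-0.001, 0.0, 0.019], [0.0, 0.0, 0.02], [0.0, 0.0, 0.02], [-0.001, 0.0, 0.019], [0.0, 0.0, 0.013], [0.0, 0.0, 0.007]], "delta_rot": [[0, 0, 0], [0, 0, 0], [0, 0, 0], [0, 0, 0], [0, 0, 0], [0, 0, 0], [0, 0, 0], [0, 0, 0]], "grip": [0.85, 0.85, 0.85, 0.85, 0.85, 0.85, 0.85, 0.85]}
```

Emit:
play_rows:
  translation:
    - [0.0,0.0,0.007]
    - [0.0,0.0,0.013]
    - [-0.001,0.0,0.019]
    - [0.0,0.0,0.02]
    - [0.0,0.0,0.02]
    - [-0.001,0.0,0.019]
    - [0.0,0.0,0.013]
    - [0.0,0.0,0.007]
    - [0,0,0]
    - [0,0,0]
  delta_rot:
    - [0,0,0]
    - [0,0,0]
    - [0,0,0]
    - [0,0,0]
    - [0,0,0]
    - [0,0,0]
    - [0,0,0]
    - [0,0,0]
    - [0,0,0]
    - [0,0,0]
  grip: [0.85,0.85,0.85,0.85,0.85,0.85,0.85,0.85,0.85,0.85]

```text
clock: 14.5
tool_pos: [0.6057, 0.0731, 0.1003]
eef_rot: [0.384, 0.923, 0.0, 0.0]
contact_force: [0.0, -0.3, 0.8]
opening: 0.923
finger_force: 0.0
```

Emit:
play_rows:
  translation:
    - [0.002,0,0]
    - [0,0,0]
    - [0,0,0]
    - [0,0,0]
    - [0,0,0]
    - [0,0,0]
  delta_rot:
    - [0,0,0]
    - [0,0,0]
    - [0,0,0]
    - [0,0,0]
    - [0,0,0]
    - [0,0,0]
  grip: [0.6,-1,-1,-1,-1,-1]
  squeeze: 20

```text
clock: 15.25
tool_pos: [0.6041, 0.0746, 0.1]
eef_rot: [0.384, 0.923, 0.0, 0.0]
contact_force: [-0.5, 0.5, 2.2]
opening: 0.63
finger_force: 20.0
```

```bash
python3 plan.py .6045,.0748,.225,45,-1,35 .605,.335,.225,45,-1,45
```

```text
start [0.6041 0.0746 0.1   ] phi 44.88 tilt [ 0.001  0.    -1.   ] t 15.25 q7 0.35
14 {"translation": [[0.0, 0.0, -0.01], [0.0, 0.0, -0.021], [0.0, 0.0, -0.032], [0.0, 0.0, -0.031], [0.0, 0.0, -0.021], [0.0, 0.0, -0.01], [0.01, 0.01, 0.0], [0.021, 0.021, 0.0], [0.03, 0.03, 0.0], [0.031, 0.031, 0.0], [0.031, 0.031, 0.0], [0.03, 0.03, 0.0], [0.021, 0.021, 0.0], [0.01, 0.01, 0.0]], "delta_rot": [[0, 0, 0], [0, 0, 0], [0, 0, 0], [0, 0, 0], [0, 0, 0], [0, 0, 0], [0, 0, 0], [0, 0, 0], [0, 0, 0], [0, 0, 0], [0, 0, 0], [0, 0, 0], [0, 0, 0], [0, 0, 0]], "grip": [-1.0, -1.0, -1.0, -1.0, -1.0, -1.0, -1.0, -1.0, -1.0, -1.0, -1.0, -1.0, -1.0, -1.0]}
```

Emit:
play_rows:
  translation:
    - [0.0,0.0,-0.01]
    - [0.0,0.0,-0.021]
    - [0.0,0.0,-0.032]
    - [0.0,0.0,-0.031]
    - [0.0,0.0,-0.021]
    - [0.0,0.0,-0.01]
    - [0.01,0.01,0.0]
    - [0.021,0.021,0.0]
    - [0.03,0.03,0.0]
    - [0.031,0.031,0.0]
    - [0.031,0.031,0.0]
    - [0.03,0.03,0.0]
    - [0.021,0.021,0.0]
    - [0.01,0.01,0.0]
    - [0,0,0]
    - [0,0,0]
  delta_rot:
    - [0,0,0]
    - [0,0,0]
    - [0,0,0]
    - [0,0,0]
    - [0,0,0]
    - [0,0,0]
    - [0,0,0]
    - [0,0,0]
    - [0,0,0]
    - [0,0,0]
    - [0,0,0]
    - [0,0,0]
    - [0,0,0]
    - [0,0,0]
    - [0,0,0]
    - [0,0,0]
  grip: [-1,-1,-1,-1,-1,-1,-1,-1,-1,-1,-1,-1,-1,-1,-1,-1]

```text
clock: 17.25
tool_pos: [0.6048, 0.3325, 0.2243]
eef_rot: [0.385, 0.923, -0.001, 0.0]
contact_force: [-0.0, -0.7, -1.0]
opening: 0.627
finger_force: 20.0
```

```bash
python3 plan.py .605,.337,.098,45,-1,25 w,4,.7 .605,.337,.22,45,.7,40
```

```text
start [0.6048 0.3325 0.2243] phi 44.77 tilt [-0.    -0.002 -1.   ] t 17.25 q7 0.09
18 {"translation": [[0.0, 0.0, 0.007], [0.001, 0.001, 0.014], [0.0, 0.0, 0.021], [0.001, 0.001, 0.021], [0.0, 0.0, 0.021], [0.001, 0.001, 0.021], [0.0, 0.0, 0.014], [0.0, 0.0, 0.007], [0, 0, 0], [0, 0, 0], [0, 0, 0], [0, 0, 0], [0.0, 0.0, -0.01], [0.0, 0.0, -0.02], [0.0, 0.0, -0.031], [0.0, 0.0, -0.031], [0.0, 0.0, -0.02], [0.0, 0.0, -0.01]], "delta_rot": [[0, 0, 0], [0, 0, 0], [0, 0, 0], [0, 0, 0], [0, 0, 0], [0, 0, 0], [0, 0, 0], [0, 0, 0], [0, 0, 0], [0, 0, 0], [0, 0, 0], [0, 0, 0], [0, 0, 0], [0, 0, 0], [0, 0, 0], [0, 0, 0], [0, 0, 0], [0, 0, 0]], "grip": [-1.0, -1.0, -1.0, -1.0, -1.0, -1.0, -1.0, -1.0, 0.7, 0.7, 0.7, 0.7, 0.7, 0.7, 0.7, 0.7, 0.7, 0.7]}
```

Emit:
play_rows:
  translation:
    - [0.0,0.0,0.007]
    - [0,0,0.014]
    - [0.0,0.0,0.021]
    - [0,0,0.021]
    - [0.0,0.0,0.021]
    - [0,0,0.021]
    - [0.0,0.0,0.014]
    - [0.0,0.0,0.007]
    - [0,0,0]
    - [0,0,0]
    - [0,0,0]
    - [0,0,0]
    - [0,0,0]
    - [0.0,0.0,-0.01]
    - [0.0,0.0,-0.02]
    - [0.0,0.0,-0.031]
    - [0.0,0.0,-0.031]
    - [0.0,0.0,-0.02]
    - [0.0,0.0,-0.01]
  delta_rot:
    - [0,0,0]
    - [0,0,0]
    - [0,0,0]
    - [0,0,0]
    - [0,0,0]
    - [0,0,0]
    - [0,0,0]
    - [0,0,0]
    - [0,0,0]
    - [0,0,0]
    - [0,0,0]
    - [0,0,0]
    - [0,0,0]
    - [0,0,0]
    - [0,0,0]
    - [0,0,0]
    - [0,0,0]
    - [0,0,0]
    - [0,0,0]
  grip: [-1,-1,-1,-1,-1,-1,-1,-1,-1,-1,0.8,0.8,0.8,0.8,0.8,0.8,0.8,0.8,0.8]

```text
clock: 19.62
tool_pos: [0.6048, 0.3349, 0.2227]
eef_rot: [0.384, 0.923, 0.001, 0.001]
contact_force: [-0.6, 0.1, -1.2]
opening: 0.9
finger_force: 0.0
```

```bash
python3 plan.py .6097,-.0542,.22,45,.8,45
```

```text
start [0.6048 0.3349 0.2227] phi 44.87 tilt [ 0.002  0.001 -1.   ] t 19.625 q7 0.09
11 {"translation": [[-0.01, -0.01, 0.0], [-0.021, -0.02, 0.0], [-0.031, -0.03, 0.001], [-0.031, -0.03, 0.0], [-0.031, -0.03, 0.0], [-0.031, -0.031, 0.0], [-0.031, -0.03, 0.001], [-0.031, -0.03, 0.0], [-0.031, -0.03, 0.0], [-0.021, -0.02, 0.001], [-0.01, -0.01, 0.0]], "delta_rot": [[0, 0, 0], [0, 0, 0], [0, 0, 0], [0, 0, 0], [0, 0, 0], [0, 0, 0], [0, 0, 0], [0, 0, 0], [0, 0, 0], [0, 0, 0], [0, 0, 0]], "grip": [0.8, 0.8, 0.8, 0.8, 0.8, 0.8, 0.8, 0.8, 0.8, 0.8, 0.8]}
```

Emit:
play_rows:
  translation:
    - [-0.01,-0.01,0.0]
    - [-0.021,-0.02,0.0]
    - [-0.031,-0.03,0.001]
    - [-0.031,-0.03,0.0]
    - [-0.031,-0.03,0.0]
    - [-0.031,-0.031,0.0]
    - [-0.031,-0.03,0.001]
    - [-0.031,-0.03,0.0]
    - [-0.031,-0.03,0.0]
    - [-0.021,-0.02,0.001]
    - [-0.01,-0.01,0.0]
    - [0,0,0]
    - [0,0,0]
    - [0,0,0]
  delta_rot:
    - [0,0,0]
    - [0,0,0]
    - [0,0,0]
    - [0,0,0]
    - [0,0,0]
    - [0,0,0]
    - [0,0,0]
    - [0,0,0]
    - [0,0,0]
    - [0,0,0]
    - [0,0,0]
    - [0,0,0]
    - [0,0,0]
    - [0,0,0]
  grip: [0.8,0.8,0.8,0.8,0.8,0.8,0.8,0.8,0.8,0.8,0.8,0.8,0.8,0.8]

```text
clock: 21.38
tool_pos: [0.6093, -0.0523, 0.2177]
eef_rot: [0.382, 0.924, 0.001, -0.0]
contact_force: [-0.6, -0.9, -0.2]
opening: 0.902
finger_force: 0.0
```

```bash
python3 plan.py .6097,-.0542,.111,45,.8,20
```

```text
start [ 0.6093 -0.0523  0.2177] phi 45.03 tilt [ 0.     0.001 -1.   ] t 21.375 q7 0.58
8 {"translation": [[0.0, 0.0, 0.006], [0.0, 0.0, 0.012], [-0.001, 0.0, 0.018], [0.0, -0.001, 0.017], [0.0, 0.0, 0.018], [0.0, 0.0, 0.018], [-0.001, 0.0, 0.012], [0.0, 0.0, 0.006]], "delta_rot": [[0, 0, 0], [0, 0, 0], [0, 0, 0], [0, 0, 0], [0, 0, 0], [0, 0, 0], [0, 0, 0], [0, 0, 0]], "grip": [0.8, 0.8, 0.8, 0.8, 0.8, 0.8, 0.8, 0.8]}
```

Emit:
play_rows:
  translation:
    - [0.0,0.0,0.006]
    - [0.0,0.0,0.012]
    - [0,0.0,0.018]
    - [0.0,0,0.017]
    - [0.0,0.0,0.018]
    - [0.0,0.0,0.018]
    - [0,0.0,0.012]
    - [0.0,0.0,0.006]
    - [0,0,0]
    - [0,0,0]
  delta_rot:
    - [0,0,0]
    - [0,0,0]
    - [0,0,0]
    - [0,0,0]
    - [0,0,0]
    - [0,0,0]
    - [0,0,0]
    - [0,0,0]
    - [0,0,0]
    - [0,0,0]
  grip: [0.8,0.8,0.8,0.8,0.8,0.8,0.8,0.8,0.8,0.8]

```text
clock: 22.62
tool_pos: [0.6096, -0.0543, 0.1113]
eef_rot: [0.384, 0.923, 0.0, 0.001]
contact_force: [0.2, -0.0, 0.5]
opening: 0.897
finger_force: 0.0
```

Dead on. Close, lift, and carry to the mat.

Emit:
play_rows:
  translation:
    - [0,0,0]
    - [0,0,0]
    - [0,0,0]
    - [0,0,0]
    - [0,0,0]
    - [0,0,0]
  delta_rot:
    - [0,0,0]
    - [0,0,0]
    - [0,0,0]
    - [0,0,0]
    - [0,0,0]
    - [0,0,0]
  grip: [0.6,-1,-1,-1,-1,-1]

```text
clock: 23.38
tool_pos: [0.6092, -0.0544, 0.1108]
eef_rot: [0.384, 0.923, -0.0, 0.0]
contact_force: [-0.4, -0.3, 1.4]
opening: 0.557
finger_force: 20.0
```

```bash
python3 plan.py .6097,-.0542,.25,45,-1,35 .506,.355,.25,45,-1,45
```

```text
start [ 0.6092 -0.0544  0.1108] phi 44.87 tilt [ 0. -0. -1.] t 23.375 q7 0.54
18 {"translation": [[0.0, 0.0, -0.012], [0.0, 0.0, -0.023], [0.0, 0.0, -0.035], [0.0, 0.0, -0.034], [0.0, 0.0, -0.024], [0.0, 0.0, -0.011], [0.012, 0.007, 0.0], [0.024, 0.015, 0.0], [0.037, 0.021, 0.0], [0.036, 0.022, 0.0], [0.036, 0.021, 0.0], [0.037, 0.022, 0.0], [0.036, 0.021, 0.0], [0.036, 0.022, 0.0], [0.037, 0.021, 0.0], [0.036, 0.022, 0.0], [0.024, 0.014, 0.0], [0.012, 0.007, 0.0]], "delta_rot": [[0, 0, 0], [0, 0, 0], [0, 0, 0], [0, 0, 0], [0, 0, 0], [0, 0, 0], [0, 0, 0], [0, 0, 0], [0, 0, 0], [0, 0, 0], [0, 0, 0], [0, 0, 0], [0, 0, 0], [0, 0, 0], [0, 0, 0], [0, 0, 0], [0, 0, 0], [0, 0, 0]], "grip": [-1.0, -1.0, -1.0, -1.0, -1.0, -1.0, -1.0, -1.0, -1.0, -1.0, -1.0, -1.0, -1.0, -1.0, -1.0, -1.0, -1.0, -1.0]}
```

Emit:
play_rows:
  translation:
    - [0.0,0.0,-0.012]
    - [0.0,0.0,-0.023]
    - [0.0,0.0,-0.035]
    - [0.0,0.0,-0.034]
    - [0.0,0.0,-0.024]
    - [0.0,0.0,-0.011]
    - [0.012,0.007,0.0]
    - [0.024,0.015,0.0]
    - [0.037,0.021,0.0]
    - [0.036,0.022,0.0]
    - [0.036,0.021,0.0]
    - [0.037,0.022,0.0]
    - [0.036,0.021,0.0]
    - [0.036,0.022,0.0]
    - [0.037,0.021,0.0]
    - [0.036,0.022,0.0]
    - [0.024,0.014,0.0]
    - [0.012,0.007,0.0]
    - [0,0,0]
    - [0,0,0]
  delta_rot:
    - [0,0,0]
    - [0,0,0]
    - [0,0,0]
    - [0,0,0]
    - [0,0,0]
    - [0,0,0]
    - [0,0,0]
    - [0,0,0]
    - [0,0,0]
    - [0,0,0]
    - [0,0,0]
    - [0,0,0]
    - [0,0,0]
    - [0,0,0]
    - [0,0,0]
    - [0,0,0]
    - [0,0,0]
    - [0,0,0]
    - [0,0,0]
    - [0,0,0]
  grip: [-1,-1,-1,-1,-1,-1,-1,-1,-1,-1,-1,-1,-1,-1,-1,-1,-1,-1,-1,-1]

```text
clock: 25.88
tool_pos: [0.506, 0.3528, 0.2493]
eef_rot: [0.385, 0.923, -0.001, 0.0]
contact_force: [0.5, -0.9, -2.1]
opening: 0.56
finger_force: 20.0
```

```bash
python3 plan.py .506,.355,.109,45,-1,25
```

```text
start [0.506  0.3528 0.2493] phi 44.76 tilt [-0.    -0.002 -1.   ] t 25.875 q7 -0.04
8 {"translation": [[0.0, 0.0, 0.008], [0.0, 0.0, 0.015], [0.001, 0.001, 0.024], [0.0, 0.0, 0.023], [0.0, 0.0, 0.024], [0.0, 0.0, 0.023], [0.0, 0.001, 0.016], [0.001, 0.0, 0.007]], "delta_rot": [[0, 0, 0], [0, 0, 0], [0, 0, 0], [0, 0, 0], [0, 0, 0], [0, 0, 0], [0, 0, 0], [0, 0, 0]], "grip": [-1.0, -1.0, -1.0, -1.0, -1.0, -1.0, -1.0, -1.0]}
```

Emit:
play_rows:
  translation:
    - [0.0,0.0,0.008]
    - [0.0,0.0,0.015]
    - [0,0,0.024]
    - [0.0,0.0,0.023]
    - [0.0,0.0,0.024]
    - [0.0,0.0,0.023]
    - [0.0,0,0.016]
    - [0,0.0,0.008]
    - [0,0,0]
    - [0,0,0]
    - [0,0,0]
    - [0,0,0]
    - [0,0,0]
    - [0,0,-0.01]
    - [0,0,-0.02]
    - [0,0,-0.033]
    - [0,0,-0.033]
    - [0,0,-0.02]
    - [0,0,-0.01]
  delta_rot:
    - [0,0,0]
    - [0,0,0]
    - [0,0,0]
    - [0,0,0]
    - [0,0,0]
    - [0,0,0]
    - [0,0,0]
    - [0,0,0]
    - [0,0,0]
    - [0,0,0]
    - [0,0,0]
    - [0,0,0]
    - [0,0,0]
    - [0,0,0]
    - [0,0,0]
    - [0,0,0]
    - [0,0,0]
    - [0,0,0]
    - [0,0,0]
  grip: [-1,-1,-1,-1,-1,-1,-1,-1,-1,-1,0.65,0.65,0.65,0.65,0.65,0.65,0.65,0.65,0.65]

```text
clock: 28.25
tool_pos: [0.506, 0.355, 0.2374]
eef_rot: [0.384, 0.923, 0.002, 0.001]
contact_force: [0.5, -0.0, 0.4]
opening: 0.823
finger_force: 0.0
```

```bash
python3 - <<'E'
from fit import *
np.set_printoptions(precision=4,suppress=True)
mk={n:get(n,["bottle","canister","carton","reference_lens"]) for n in("top","side")}
for t in["bottle","canister","carton","reference_lens"]:
  for n in mk:
    if t in mk[n]:
        k=np.argwhere(mk[n][t]).mean(0); g=onz(n,k[1],k[0],.04)[:2]
        print(t,n,*fit(t,[n],mk,g,fity=t=="carton",yaw0=-.1*(t=="carton"),z=.006 if t[0]=="r" else .003))
cv2.imwrite("pics/side1.png",cv2.hconcat([r.snapshot("side")[100:380,100:500],r.snapshot("top")[100:380,100:500]]))
E
python3 plan.py .604,.0127,.2,90,.65,45
```

```text
bottle top [0.5048 0.355 ] 0.1904720664024353
bottle side [0.5071 0.3537] 0.05391460657119751
canister top [0.604  0.3358] 0.041448235511779785
canister side [0.609  0.3372] 0.10403066873550415
carton top [ 0.4099  0.3736 -0.0881] 0.19827914237976074
reference_lens top [0.6029 0.0131] 0.08608090877532959
reference_lens side [0.51   0.0884] 0.5987602472305298
start [0.5053 0.3546 0.2343] phi 44.88 tilt [-0.001 -0.    -1.   ] t 28.85 q7 -0.05
16 {"translation": [[0, 0, 0], [0, 0, 0], [0, 0, 0], [0, 0, 0], [0, 0, 0], [0, 0, 0], [-0.004, -0.014, 0.001], [-0.008, -0.029, 0.003], [-0.013, -0.042, 0.005], [-0.012, -0.043, 0.004], [-0.012, -0.043, 0.004], [-0.013, -0.043, 0.004], [-0.012, -0.042, 0.005], [-0.012, -0.043, 0.004], [-0.009, -0.029, 0.003], [-0.004, -0.014, 0.001]], "delta_rot": [[0, 0, -7.5], [0, 0, -7.5], [0, 0, -7.5], [0, 0, -7.5], [0, 0, -7.5], [0, 0, -7.5], [0, 0, 0], [0, 0, 0], [0, 0, 0], [0, 0, 0], [0, 0, 0], [0, 0, 0], [0, 0, 0], [0, 0, 0], [0, 0, 0], [0, 0, 0]], "grip": [0.65, 0.65, 0.65, 0.65, 0.65, 0.65, 0.65, 0.65, 0.65, 0.65, 0.65, 0.65, 0.65, 0.65, 0.65, 0.65]}
```

View pics/side1.png

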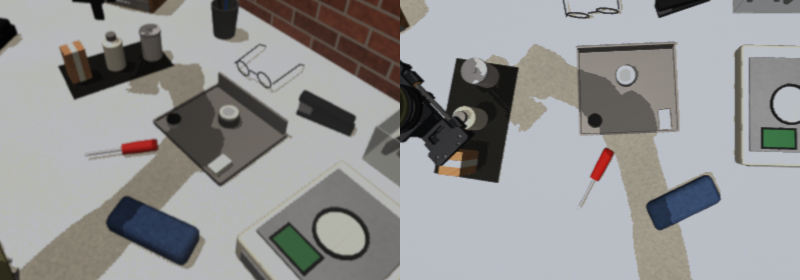

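Emit:
play_rows:
  translation:
    - [0,0,0]
    - [0,0,0]
    - [0,0,0]
    - [0,0,0]
    - [0,0,0]
    - [0,0,0]
    - [-0.004,-0.014,0.001]
    - [-0.008,-0.029,0.003]
    - [-0.013,-0.042,0.005]
    - [-0.012,-0.043,0.004]
    - [-0.012,-0.043,0.004]
    - [-0.013,-0.043,0.004]
    - [-0.012,-0.042,0.005]
    - [-0.012,-0.043,0.004]
    - [-0.009,-0.029,0.003]
    - [-0.004,-0.014,0.001]
    - [0,0,0]
    - [0,0,0]
    - [0,0,0]
  delta_rot:
    - [0,0,-7.5]
    - [0,0,-7.5]
    - [0,0,-7.5]
    - [0,0,-7.5]
    - [0,0,-7.5]
    - [0,0,-7.5]
    - [0,0,0]
    - [0,0,0]
    - [0,0,0]
    - [0,0,0]
    - [0,0,0]
    - [0,0,0]
    - [0,0,0]
    - [0,0,0]
    - [0,0,0]
    - [0,0,0]
    - [0,0,0]
    - [0,0,0]
    - [0,0,0]
  grip: [0.65,0.65,0.65,0.65,0.65,0.65,0.65,0.65,0.65,0.65,0.65,0.65,0.65,0.65,0.65,0.65,0.65,0.65,0.65]

```text
clock: 31.22
tool_pos: [0.6035, 0.0144, 0.201]
eef_rot: [-0.0, 1.0, 0.001, 0.0]
contact_force: [-0.5, -1.1, 0.4]
opening: 0.827
finger_force: 0.0
```

```bash
python3 plan.py .604,.0128,.081,90,.65,20
```

```text
start [0.6035 0.0144 0.201 ] phi 90.02 tilt [ 0.     0.001 -1.   ] t 31.225 q7 1.05
8 {"translation": [[0.0, 0.0, 0.007], [0.0, 0.0, 0.013], [0.0, -0.001, 0.02], [0.0, 0.0, 0.02], [0.0, 0.0, 0.02], [0.0, 0.0, 0.02], [0.0, 0.0, 0.013], [-0.001, -0.001, 0.007]], "delta_rot": [[0, 0, 0], [0, 0, 0], [0, 0, 0], [0, 0, 0], [0, 0, 0], [0, 0, 0], [0, 0, 0], [0, 0, 0]], "grip": [0.65, 0.65, 0.65, 0.65, 0.65, 0.65, 0.65, 0.65]}
```

Emit:
play_rows:
  translation:
    - [0.0,0.0,0.007]
    - [0.0,0.0,0.013]
    - [0.0,0,0.02]
    - [0.0,0.0,0.02]
    - [0.0,0.0,0.02]
    - [0.0,0.0,0.02]
    - [0.0,0.0,0.013]
    - [0,0,0.007]
    - [0,0,0]
    - [0,0,0]
    - [0,0,0]
    - [0,0,0]
    - [0,0,0]
    - [0,0,0]
    - [0,0,0]
  delta_rot:
    - [0,0,0]
    - [0,0,0]
    - [0,0,0]
    - [0,0,0]
    - [0,0,0]
    - [0,0,0]
    - [0,0,0]
    - [0,0,0]
    - [0,0,0]
    - [0,0,0]
    - [0,0,0]
    - [0,0,0]
    - [0,0,0]
    - [0,0,0]
    - [0,0,0]
  grip: [0.65,0.65,0.65,0.65,0.65,0.65,0.65,0.65,0.65,0.65,-1,-1,-1,-1,-1]
  squeeze: 25

```text
clock: 33.1
tool_pos: [0.6039, 0.0125, 0.0809]
eef_rot: [0.001, 1.0, 0.0, 0.0]
contact_force: [-0.6, -0.4, 3.6]
opening: 0.537
finger_force: 25.0
```

```bash
python3 plan.py .604,.0128,.24,90,-1,35 .532,-.334,.24,90,-1,40
```

```text
start [0.6039 0.0125 0.0809] phi 89.88 tilt [ 0.  0. -1.] t 33.1 q7 0.96
18 {"translation": [[0.0, 0.0, -0.011], [0.0, 0.0, -0.021], [0.0, 0.0, -0.032], [0.0, 0.0, -0.031], [0.0, 0.0, -0.032], [0.0, 0.0, -0.021], [0.0, 0.0, -0.011], [0.003, -0.013, 0.0], [0.005, -0.026, 0.0], [0.008, -0.038, 0.0], [0.008, -0.039, 0.0], [0.008, -0.038, 0.0], [0.008, -0.039, 0.0], [0.007, -0.038, 0.0], [0.008, -0.039, 0.0], [0.008, -0.038, 0.0], [0.006, -0.026, 0.0], [0.002, -0.013, 0.0]], "delta_rot": [[0, 0, 0], [0, 0, 0], [0, 0, 0], [0, 0, 0], [0, 0, 0], [0, 0, 0], [0, 0, 0], [0, 0, 0], [0, 0, 0], [0, 0, 0], [0, 0, 0], [0, 0, 0], [0, 0, 0], [0, 0, 0], [0, 0, 0], [0, 0, 0], [0, 0, 0], [0, 0, 0]], "grip": [-1.0, -1.0, -1.0, -1.0, -1.0, -1.0, -1.0, -1.0, -1.0, -1.0, -1.0, -1.0, -1.0, -1.0, -1.0, -1.0, -1.0, -1.0]}
```

Emit:
play_rows:
  translation:
    - [0.0,0.0,-0.011]
    - [0.0,0.0,-0.021]
    - [0.0,0.0,-0.032]
    - [0.0,0.0,-0.031]
    - [0.0,0.0,-0.032]
    - [0.0,0.0,-0.021]
    - [0.0,0.0,-0.011]
    - [0.003,-0.013,0.0]
    - [0.005,-0.026,0.0]
    - [0.008,-0.038,0.0]
    - [0.008,-0.039,0.0]
    - [0.008,-0.038,0.0]
    - [0.008,-0.039,0.0]
    - [0.007,-0.038,0.0]
    - [0.008,-0.039,0.0]
    - [0.008,-0.038,0.0]
    - [0.006,-0.026,0.0]
    - [0.002,-0.013,0.0]
    - [0,0,0]
    - [0,0,0]
  delta_rot:
    - [0,0,0]
    - [0,0,0]
    - [0,0,0]
    - [0,0,0]
    - [0,0,0]
    - [0,0,0]
    - [0,0,0]
    - [0,0,0]
    - [0,0,0]
    - [0,0,0]
    - [0,0,0]
    - [0,0,0]
    - [0,0,0]
    - [0,0,0]
    - [0,0,0]
    - [0,0,0]
    - [0,0,0]
    - [0,0,0]
    - [0,0,0]
    - [0,0,0]
  grip: [-1,-1,-1,-1,-1,-1,-1,-1,-1,-1,-1,-1,-1,-1,-1,-1,-1,-1,-1,-1]

```text
clock: 35.6
tool_pos: [0.5324, -0.3326, 0.2395]
eef_rot: [-0.0, 1.0, 0.001, 0.0]
contact_force: [-0.4, 0.7, -0.4]
opening: 0.535
finger_force: 25.0
```

```bash
python3 plan.py .532,-.334,.16,90,-1,20
```

```text
start [ 0.5324 -0.3326  0.2395] phi 90.0 tilt [ 0.     0.002 -1.   ] t 35.6 q7 1.64
6 {"translation": [[0.0, 0.0, 0.007], [0.0, 0.0, 0.013], [0.0, -0.001, 0.02], [0.0, 0.0, 0.02], [0.0, 0.0, 0.013], [0.0, 0.0, 0.007]], "delta_rot": [[0, 0, 0], [0, 0, 0], [0, 0, 0], [0, 0, 0], [0, 0, 0], [0, 0, 0]], "grip": [-1.0, -1.0, -1.0, -1.0, -1.0, -1.0]}
```

Emit:
play_rows:
  translation:
    - [0.0,0.0,0.007]
    - [0.0,0.0,0.013]
    - [0.0,0,0.02]
    - [0.0,0.0,0.02]
    - [0.0,0.0,0.013]
    - [0.0,0.0,0.006]
    - [0,0,0.003]
    - [0,0,0.002]
    - [0,0,0]
    - [0,0,0]
  delta_rot:
    - [0,0,0]
    - [0,0,0]
    - [0,0,0]
    - [0,0,0]
    - [0,0,0]
    - [0,0,0]
    - [0,0,0]
    - [0,0,0]
    - [0,0,0]
    - [0,0,0]
  grip: [-1,-1,-1,-1,-1,-1,-1,-1,-1,-1]

```text
clock: 36.85
tool_pos: [0.5322, -0.3345, 0.1561]
eef_rot: [0.001, 1.0, -0.0, 0.0]
contact_force: [-0.4, 0.1, -0.9]
opening: 0.537
finger_force: 25.0
```

Down 1 mm more, release gently, rise.

Emit:
play_rows:
  translation:
    - [0,0,0.001]
    - [0,0,0]
    - [0,0,0]
    - [0,0,0]
    - [0,0,0]
    - [0,0,0]
    - [0,0,-0.01]
    - [0,0,-0.02]
    - [0,0,-0.03]
    - [0,0,-0.03]
    - [0,0,-0.02]
    - [0,0,-0.01]
  delta_rot:
    - [0,0,0]
    - [0,0,0]
    - [0,0,0]
    - [0,0,0]
    - [0,0,0]
    - [0,0,0]
    - [0,0,0]
    - [0,0,0]
    - [0,0,0]
    - [0,0,0]
    - [0,0,0]
    - [0,0,0]
  grip: [-1,-1,0.4,0.5,0.6,0.6,0.6,0.6,0.6,0.6,0.6,0.6]

```text
clock: 38.35
tool_pos: [0.5326, -0.3345, 0.2773]
eef_rot: [0.001, 1.0, -0.001, 0.002]
contact_force: [-0.1, -0.3, -0.4]
opening: 0.802
finger_force: 0.0
```

```bash
python3 plan.py .506,.355,.24,45,.65,45
```

```text
start [ 0.5326 -0.3345  0.2773] phi 89.88 tilt [ 0.003 -0.001 -1.   ] t 38.35 q7 1.66
20 {"translation": [[0, 0, 0], [0, 0, 0], [0, 0, 0], [0, 0, 0], [0, 0, 0], [0.011, 0.01, 0.001], [0.021, 0.019, 0.001], [0.031, 0.03, 0.003], [0.032, 0.029, 0.002], [0.032, 0.029, 0.002], [0.031, 0.029, 0.003], [0.032, 0.03, 0.002], [0.032, 0.029, 0.002], [0.031, 0.029, 0.003], [0.032, 0.03, 0.002], [0.031, 0.029, 0.002], [0.032, 0.029, 0.003], [0.032, 0.03, 0.002], [0.031, 0.029, 0.002], [0.032, 0.029, 0.003]], "delta_rot": [[0, 0, 9.0], [0, 0, 9.0], [0, 0, 9.0], [0, 0, 9.0], [0, 0, 9.0], [0, 0, 0], [0, 0, 0], [0, 0, 0], [0, 0, 0], [0, 0, 0], [0, 0, 0], [0, 0, 0], [0, 0, 0], [0, 0, 0], [0, 0, 0], [0, 0, 0], [0, 0, 0], [0, 0, 0], [0, 0, 0], [0, 0, 0]], "grip": [0.65, 0.65, 0.65, 0.65, 0.65, 0.65, 0.65, 0.65, 0.65, 0.65, 0.65, 0.65, 0.65, 0.65, 0.65, 0.65, 0.65, 0.65, 0.65, 0.65]}
3 {"translation": [[0.032, 0.029, 0.002], [0.021, 0.02, 0.002], [0.01, 0.01, 0.0]], "delta_rot": [[0, 0, 0], [0, 0, 0], [0, 0, 0]], "grip": [0.65, 0.65, 0.65]}
```

Emit:
play_rows:
  translation:
    - [0,0,0]
    - [0,0,0]
    - [0,0,0]
    - [0,0,0]
    - [0,0,0]
    - [0.011,0.01,0.001]
    - [0.021,0.019,0.001]
    - [0.031,0.03,0.003]
    - [0.032,0.029,0.002]
    - [0.032,0.029,0.002]
    - [0.031,0.029,0.003]
    - [0.032,0.03,0.002]
    - [0.032,0.029,0.002]
    - [0.031,0.029,0.003]
    - [0.032,0.03,0.002]
    - [0.031,0.029,0.002]
    - [0.032,0.029,0.003]
    - [0.032,0.03,0.002]
    - [0.031,0.029,0.002]
    - [0.032,0.029,0.003]
  delta_rot:
    - [0,0,9.0]
    - [0,0,9.0]
    - [0,0,9.0]
    - [0,0,9.0]
    - [0,0,9.0]
    - [0,0,0]
    - [0,0,0]
    - [0,0,0]
    - [0,0,0]
    - [0,0,0]
    - [0,0,0]
    - [0,0,0]
    - [0,0,0]
    - [0,0,0]
    - [0,0,0]
    - [0,0,0]
    - [0,0,0]
    - [0,0,0]
    - [0,0,0]
    - [0,0,0]
  grip: [0.65,0.65,0.65,0.65,0.65,0.65,0.65,0.65,0.65,0.65,0.65,0.65,0.65,0.65,0.65,0.65,0.65,0.65,0.65,0.65]

```text
clock: 40.85
tool_pos: [0.5086, 0.271, 0.2418]
eef_rot: [0.382, 0.924, 0.0, -0.0]
contact_force: [0.9, 0.7, -0.1]
opening: 0.827
finger_force: 0.0
```

Emit:
play_rows:
  translation:
    - [0.032,0.029,0.002]
    - [0.021,0.02,0.002]
    - [0.01,0.01,0.0]
    - [0,0,0]
    - [0,0,0]
    - [0,0,0]
  delta_rot:
    - [0,0,0]
    - [0,0,0]
    - [0,0,0]
    - [0,0,0]
    - [0,0,0]
    - [0,0,0]
  grip: [0.65,0.65,0.65,0.65,0.65,0.65]

```text
clock: 41.6
tool_pos: [0.5078, 0.3534, 0.2378]
eef_rot: [0.384, 0.923, -0.0, 0.0]
contact_force: [-0.7, -0.6, -0.2]
opening: 0.825
finger_force: 0.0
```

```bash
python3 plan.py .506,.355,.109,45,.65,22; python3 - <<'E'
from fit import *
mk={n:get(n,["reference_lens"]) for n in("top","side")}
for n in mk: print(n,*([l["point"] for l in r.look_for(n,"reference_lens")[:1]]), *(fit("reference_lens",[n],mk,(.532,-.334),z=.08) if mk[n] else []))
cv2.imwrite("pics/dish.png",cv2.hconcat([cv2.resize(r.snapshot("side")[280:380,380:500],None,fx=3,fy=3),cv2.resize(r.snapshot("top")[154:254,431:551],None,fx=3,fy=3)]))
E
```

```text
start [0.5078 0.3534 0.2378] phi 44.78 tilt [ 0.    -0.001 -1.   ] t 41.6 q7 -0.06
8 {"translation": [[0.0, 0.0, 0.007], [0.0, 0.0, 0.014], [0.001, 0.0, 0.022], [0.0, 0.0, 0.021], [0.001, 0.0, 0.022], [0.0, 0.0, 0.021], [0.0, 0.0, 0.015], [0.0, 0.0, 0.007]], "delta_rot": [[0, 0, 0], [0, 0, 0], [0, 0, 0], [0, 0, 0], [0, 0, 0], [0, 0, 0], [0, 0, 0], [0, 0, 0]], "grip": [0.65, 0.65, 0.65, 0.65, 0.65, 0.65, 0.65, 0.65]}
top [ 0.53022338 -0.33459289] 0.06339401006698608
side [0.5226, -0.3378, 0.1078] [ 0.53470489 -0.33603001] 0.07595854997634888
```

View pics/dish.png

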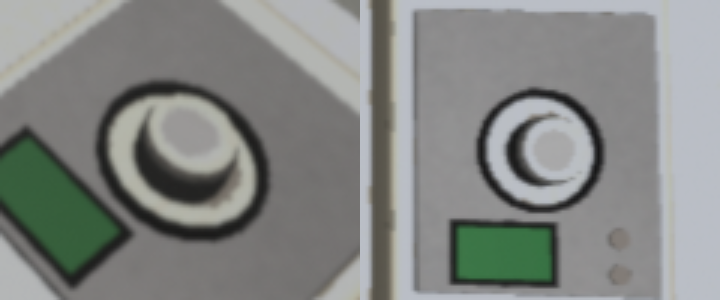

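The lens sits flat and central in the dish: side view at crop (190,130), top view at crop (550,150). Next, the bottle.

Emit:
play_rows:
  translation:
    - [0.0,0.0,0.007]
    - [0.0,0.0,0.014]
    - [0.001,0.0,0.022]
    - [0.0,0.0,0.022]
    - [0.001,0.0,0.022]
    - [0.0,0.0,0.021]
    - [0.0,0.0,0.015]
    - [0.0,0.0,0.007]
    - [0,0,0]
    - [0,0,0]
    - [0,0,0]
    - [0,0,0]
    - [0,0,0]
    - [0,0,0]
    - [0,0,0]
  delta_rot:
    - [0,0,0]
    - [0,0,0]
    - [0,0,0]
    - [0,0,0]
    - [0,0,0]
    - [0,0,0]
    - [0,0,0]
    - [0,0,0]
    - [0,0,0]
    - [0,0,0]
    - [0,0,0]
    - [0,0,0]
    - [0,0,0]
    - [0,0,0]
    - [0,0,0]
  grip: [0.65,0.65,0.65,0.65,0.65,0.65,0.65,0.65,0.65,0.65,-1,-1,-1,-1,-1]
  squeeze: 20

```text
clock: 43.88
tool_pos: [0.5058, 0.3563, 0.108]
eef_rot: [0.384, 0.923, -0.0, 0.0]
contact_force: [-0.8, -1.5, 5.1]
opening: 0.558
finger_force: 20.0
```

```bash
python3 plan.py .506,.355,.25,45,-1,35 .6092,-.0544,.25,45,-1,45
```

```text
start [0.5058 0.3563 0.108 ] phi 44.87 tilt [-0. -0. -1.] t 43.875 q7 -0.1
19 {"translation": [[0.0, 0.0, -0.009], [0.0, 0.0, -0.019], [0.0, 0.0, -0.029], [-0.001, 0.0, -0.028], [0.0, -0.001, -0.029], [0.0, 0.0, -0.018], [0.0, 0.0, -0.01], [-0.012, -0.007, 0.0], [-0.024, -0.015, 0.0], [-0.037, -0.021, 0.0], [-0.036, -0.022, 0.0], [-0.036, -0.021, 0.0], [-0.036, -0.022, 0.0], [-0.037, -0.021, 0.0], [-0.036, -0.022, 0.0], [-0.036, -0.022, 0.0], [-0.037, -0.021, 0.0], [-0.024, -0.015, 0.0], [-0.012, -0.007, 0.0]], "delta_rot": [[0, 0, 0], [0, 0, 0], [0, 0, 0], [0, 0, 0], [0, 0, 0], [0, 0, 0], [0, 0, 0], [0, 0, 0], [0, 0, 0], [0, 0, 0], [0, 0, 0], [0, 0, 0], [0, 0, 0], [0, 0, 0], [0, 0, 0], [0, 0, 0], [0, 0, 0], [0, 0, 0], [0, 0, 0]], "grip": [-1.0, -1.0, -1.0, -1.0, -1.0, -1.0, -1.0, -1.0, -1.0, -1.0, -1.0, -1.0, -1.0, -1.0, -1.0, -1.0, -1.0, -1.0, -1.0]}
```

Emit:
play_rows:
  translation:
    - [0.0,0.0,-0.009]
    - [0.0,0.0,-0.019]
    - [0.0,0.0,-0.029]
    - [-0.001,0.0,-0.028]
    - [0.0,-0.001,-0.029]
    - [0.0,0.0,-0.018]
    - [0.0,0.0,-0.01]
    - [-0.012,-0.007,0.0]
    - [-0.024,-0.015,0.0]
    - [-0.037,-0.021,0.0]
    - [-0.036,-0.022,0.0]
    - [-0.036,-0.021,0.0]
    - [-0.036,-0.022,0.0]
    - [-0.037,-0.021,0.0]
    - [-0.036,-0.022,0.0]
    - [-0.036,-0.022,0.0]
    - [-0.037,-0.021,0.0]
    - [-0.024,-0.015,0.0]
    - [-0.012,-0.007,0.0]
    - [0,0,0]
  delta_rot:
    - [0,0,0]
    - [0,0,0]
    - [0,0,0]
    - [0,0,0]
    - [0,0,0]
    - [0,0,0]
    - [0,0,0]
    - [0,0,0]
    - [0,0,0]
    - [0,0,0]
    - [0,0,0]
    - [0,0,0]
    - [0,0,0]
    - [0,0,0]
    - [0,0,0]
    - [0,0,0]
    - [0,0,0]
    - [0,0,0]
    - [0,0,0]
    - [0,0,0]
  grip: [-1,-1,-1,-1,-1,-1,-1,-1,-1,-1,-1,-1,-1,-1,-1,-1,-1,-1,-1,-1]

```text
clock: 46.38
tool_pos: [0.6085, -0.0555, 0.2491]
eef_rot: [0.384, 0.923, -0.0, -0.001]
contact_force: [-0.2, 0.8, -1.8]
opening: 0.559
finger_force: 20.0
```

Emit:
play_rows:
  translation:
    - [0,0,0.01]
    - [0,0,0.02]
    - [0,0,0.025]
    - [0,0,0.025]
    - [0,0,0.025]
    - [0,0,0.015]
    - [0,0,0.008]
    - [0,0,0.005]
    - [0,0,0]
    - [0,0,0]
    - [0,0,0]
  delta_rot:
    - [0,0,0]
    - [0,0,0]
    - [0,0,0]
    - [0,0,0]
    - [0,0,0]
    - [0,0,0]
    - [0,0,0]
    - [0,0,0]
    - [0,0,0]
    - [0,0,0]
    - [0,0,0]
  grip: [-1,-1,-1,-1,-1,-1,-1,-1,-1,-1,-1]

```text
clock: 47.75
tool_pos: [0.6092, -0.0546, 0.1172]
eef_rot: [0.384, 0.923, 0.0, 0.0]
contact_force: [0.1, 1.0, -2.0]
opening: 0.559
finger_force: 20.0
```

```bash
python3 plan.py .6086,-.0538,.111,45,-1,20
```

```text
start [ 0.6092 -0.0546  0.1172] phi 44.87 tilt [ 0.001  0.    -1.   ] t 47.75 q7 0.52
3 {"translation": [[0.0, 0.0, 0.002], [0.001, 0.0, 0.003], [0.0, 0.0, 0.001]], "delta_rot": [[0, 0, 0], [0, 0, 0], [0, 0, 0]], "grip": [-1.0, -1.0, -1.0]}
```

Emit:
play_rows:
  translation:
    - [0.001,0,0.002]
    - [0,0,0.003]
    - [0,0,0.001]
    - [0,0,0]
    - [0,0,0]
    - [0,0,0]
    - [0,0,0]
    - [0,0,0]
    - [0,0,-0.01]
    - [0,0,-0.02]
    - [0,0,-0.033]
    - [0,0,-0.033]
    - [0,0,-0.02]
    - [0,0,-0.01]
  delta_rot:
    - [0,0,0]
    - [0,0,0]
    - [0,0,0]
    - [0,0,0]
    - [0,0,0]
    - [0,0,0]
    - [0,0,0]
    - [0,0,0]
    - [0,0,0]
    - [0,0,0]
    - [0,0,0]
    - [0,0,0]
    - [0,0,0]
    - [0,0,0]
  grip: [-1,-1,-1,-1,-1,0.5,0.8,0.8,0.8,0.8,0.8,0.8,0.8,0.8]

```text
clock: 49.5
tool_pos: [0.6089, -0.0539, 0.2393]
eef_rot: [0.384, 0.923, 0.001, 0.002]
contact_force: [0.3, 0.9, -0.5]
opening: 0.901
finger_force: 0.0
```

```bash
python3 plan.py .605,.3352,.225,45,.8,45
```

```text
start [ 0.6089 -0.0539  0.2393] phi 44.87 tilt [ 0.003 -0.    -1.   ] t 49.5 q7 0.57
11 {"translation": [[0.01, 0.01, 0.001], [0.021, 0.02, 0.001], [0.031, 0.03, 0.001], [0.031, 0.031, 0.002], [0.031, 0.03, 0.001], [0.031, 0.03, 0.002], [0.031, 0.03, 0.002], [0.031, 0.03, 0.001], [0.031, 0.031, 0.002], [0.02, 0.02, 0.001], [0.01, 0.01, 0.0]], "delta_rot": [[0, 0, 0], [0, 0, 0], [0, 0, 0], [0, 0, 0], [0, 0, 0], [0, 0, 0], [0, 0, 0], [0, 0, 0], [0, 0, 0], [0, 0, 0], [0, 0, 0]], "grip": [0.8, 0.8, 0.8, 0.8, 0.8, 0.8, 0.8, 0.8, 0.8, 0.8, 0.8]}
```

Canister next: travel and descend toward TCP z 0.097.

Emit:
play_rows:
  translation:
    - [0.01,0.01,0.001]
    - [0.021,0.02,0.001]
    - [0.031,0.03,0.001]
    - [0.031,0.031,0.002]
    - [0.031,0.03,0.001]
    - [0.031,0.03,0.002]
    - [0.031,0.03,0.002]
    - [0.031,0.03,0.001]
    - [0.031,0.031,0.002]
    - [0.02,0.02,0.001]
    - [0.01,0.01,0.0]
    - [0,0,0]
    - [0,0,0]
    - [0,0,0]
  delta_rot:
    - [0,0,0]
    - [0,0,0]
    - [0,0,0]
    - [0,0,0]
    - [0,0,0]
    - [0,0,0]
    - [0,0,0]
    - [0,0,0]
    - [0,0,0]
    - [0,0,0]
    - [0,0,0]
    - [0,0,0]
    - [0,0,0]
    - [0,0,0]
  grip: [0.8,0.8,0.8,0.8,0.8,0.8,0.8,0.8,0.8,0.8,0.8,0.8,0.8,0.8]

```text
clock: 51.25
tool_pos: [0.6054, 0.3333, 0.2228]
eef_rot: [0.385, 0.923, -0.0, 0.0]
contact_force: [-0.9, -0.1, 0.0]
opening: 0.905
finger_force: 0.0
```

Emit:
play_rows:
  translation:
    - [0,0,0.01]
    - [0,0,0.02]
    - [0,0,0.025]
    - [0,0,0.025]
    - [0,0,0.02]
    - [0,0,0.01]
    - [0,0,0.005]
    - [0,0,0]
    - [0,0,0]
  delta_rot:
    - [0,0,0]
    - [0,0,0]
    - [0,0,0]
    - [0,0,0]
    - [0,0,0]
    - [0,0,0]
    - [0,0,0]
    - [0,0,0]
    - [0,0,0]
  grip: [0.8,0.8,0.8,0.8,0.8,0.8,0.8,0.8,0.8]

```text
clock: 52.38
tool_pos: [0.6053, 0.3354, 0.1086]
eef_rot: [0.384, 0.923, 0.001, 0.0]
contact_force: [0.2, -0.1, -0.0]
opening: 0.896
finger_force: 0.0
```

```bash
python3 plan.py .605,.3352,.097,45,.8,20
```

```text
start [0.6053 0.3354 0.1086] phi 44.88 tilt [ 0.001  0.001 -1.   ] t 52.375 q7 0.04
3 {"translation": [[0.0, 0.0, 0.003], [0.0, 0.0, 0.006], [0.0, 0.0, 0.003]], "delta_rot": [[0, 0, 0], [0, 0, 0], [0, 0, 0]], "grip": [0.8, 0.8, 0.8]}
```

Emit:
play_rows:
  translation:
    - [0,0,0.003]
    - [0,0,0.006]
    - [0,0,0.003]
    - [0,0,0]
    - [0,0,0]
    - [0,0,0]
    - [0,0,0]
    - [0,0,0]
    - [0,0,0]
  delta_rot:
    - [0,0,0]
    - [0,0,0]
    - [0,0,0]
    - [0,0,0]
    - [0,0,0]
    - [0,0,0]
    - [0,0,0]
    - [0,0,0]
    - [0,0,0]
  grip: [0.8,0.8,0.8,0.8,-1,-1,-1,-1,-1]

```text
clock: 53.5
tool_pos: [0.605, 0.3352, 0.0959]
eef_rot: [0.384, 0.923, 0.0, 0.0]
contact_force: [-0.3, -0.1, 0.3]
opening: 0.624
finger_force: 20.0
```

```bash
python3 plan.py .605,.3352,.24,45,-1,35 .6041,.0746,.24,45,-1,45
```

```text
start [0.605  0.3352 0.0959] phi 44.88 tilt [ 0.  0. -1.] t 53.5 q7 0.04
15 {"translation": [[0.0, 0.0, -0.01], [0.0, 0.0, -0.019], [0.0, 0.0, -0.029], [0.0, 0.0, -0.028], [0.0, 0.0, -0.029], [0.0, 0.0, -0.02], [0.0, 0.0, -0.009], [-0.01, -0.01, 0.0], [-0.021, -0.021, 0.0], [-0.03, -0.031, 0.0], [-0.031, -0.03, 0.0], [-0.031, -0.031, 0.0], [-0.03, -0.031, 0.0], [-0.021, -0.02, 0.0], [-0.01, -0.011, 0.0]], "delta_rot": [[0, 0, 0], [0, 0, 0], [0, 0, 0], [0, 0, 0], [0, 0, 0], [0, 0, 0], [0, 0, 0], [0, 0, 0], [0, 0, 0], [0, 0, 0], [0, 0, 0], [0, 0, 0], [0, 0, 0], [0, 0, 0], [0, 0, 0]], "grip": [-1.0, -1.0, -1.0, -1.0, -1.0, -1.0, -1.0, -1.0, -1.0, -1.0, -1.0, -1.0, -1.0, -1.0, -1.0]}
```

Emit:
play_rows:
  translation:
    - [0.0,0.0,-0.01]
    - [0.0,0.0,-0.019]
    - [0.0,0.0,-0.029]
    - [0.0,0.0,-0.028]
    - [0.0,0.0,-0.029]
    - [0.0,0.0,-0.02]
    - [0.0,0.0,-0.009]
    - [-0.01,-0.01,0.0]
    - [-0.021,-0.021,0.0]
    - [-0.03,-0.031,0.0]
    - [-0.031,-0.03,0.0]
    - [-0.031,-0.031,0.0]
    - [-0.03,-0.031,0.0]
    - [-0.021,-0.02,0.0]
    - [-0.01,-0.011,0.0]
    - [0,0,0]
    - [0,0,0]
  delta_rot:
    - [0,0,0]
    - [0,0,0]
    - [0,0,0]
    - [0,0,0]
    - [0,0,0]
    - [0,0,0]
    - [0,0,0]
    - [0,0,0]
    - [0,0,0]
    - [0,0,0]
    - [0,0,0]
    - [0,0,0]
    - [0,0,0]
    - [0,0,0]
    - [0,0,0]
    - [0,0,0]
    - [0,0,0]
  grip: [-1,-1,-1,-1,-1,-1,-1,-1,-1,-1,-1,-1,-1,-1,-1,-1,-1]

```text
clock: 55.62
tool_pos: [0.6034, 0.0761, 0.2396]
eef_rot: [0.383, 0.924, 0.001, -0.0]
contact_force: [-0.1, 0.4, -1.0]
opening: 0.623
finger_force: 20.0
```

Emit:
play_rows:
  translation:
    - [0,0,0.01]
    - [0,0,0.02]
    - [0,0,0.025]
    - [0,0,0.025]
    - [0,0,0.025]
    - [0,0,0.015]
    - [0,0,0.008]
    - [0,0,0.004]
    - [0,0,0]
    - [0,0,0]
    - [0,0,0]
  delta_rot:
    - [0,0,0]
    - [0,0,0]
    - [0,0,0]
    - [0,0,0]
    - [0,0,0]
    - [0,0,0]
    - [0,0,0]
    - [0,0,0]
    - [0,0,0]
    - [0,0,0]
    - [0,0,0]
  grip: [-1,-1,-1,-1,-1,-1,-1,-1,-1,-1,-1]

```text
clock: 57.0
tool_pos: [0.6039, 0.0742, 0.1083]
eef_rot: [0.384, 0.923, 0.0, 0.0]
contact_force: [0.3, -0.8, -1.4]
opening: 0.625
finger_force: 20.0
```

```bash
python3 plan.py .6041,.0746,.099,45,-1,20
```

```text
start [0.6039 0.0742 0.1083] phi 44.87 tilt [ 0.001  0.    -1.   ] t 57.0 q7 0.33
3 {"translation": [[0.0, 0.0, 0.002], [0.0, 0.0, 0.005], [0.0, 0.0, 0.002]], "delta_rot": [[0, 0, 0], [0, 0, 0], [0, 0, 0]], "grip": [-1.0, -1.0, -1.0]}
```

Emit:
play_rows:
  translation:
    - [0,0,0.003]
    - [0,0,0.004]
    - [0,0,0.002]
    - [0,0,0]
    - [0,0,0]
    - [0,0,0]
    - [0,0,0]
    - [0,0,0]
    - [0,0,-0.01]
    - [0,0,-0.02]
    - [0,0,-0.033]
    - [0,0,-0.033]
    - [0,0,-0.02]
    - [0,0,-0.01]
  delta_rot:
    - [0,0,0]
    - [0,0,0]
    - [0,0,0]
    - [0,0,0]
    - [0,0,0]
    - [0,0,0]
    - [0,0,0]
    - [0,0,0]
    - [0,0,0]
    - [0,0,0]
    - [0,0,0]
    - [0,0,0]
    - [0,0,0]
    - [0,0,0]
  grip: [-1,-1,-1,-1,-1,0.5,0.8,0.8,0.8,0.8,0.8,0.8,0.8,0.8]

```text
clock: 58.75
tool_pos: [0.6042, 0.0743, 0.2273]
eef_rot: [0.384, 0.923, 0.001, 0.001]
contact_force: [-0.3, -0.1, -0.4]
opening: 0.897
finger_force: 0.0
```

```bash
python3 plan.py .4115,.375,.225,84.38,.7,45
```

```text
start [0.6042 0.0743 0.2273] phi 44.87 tilt [ 0.003  0.001 -1.   ] t 58.75 q7 0.37
15 {"translation": [[0, 0, 0], [0, 0, 0], [0, 0, 0], [0, 0, 0], [0, 0, 0], [0.009, 0.012, 0.0], [0.019, 0.023, 0.0], [0.027, 0.035, 0.001], [0.028, 0.035, 0.0], [0.028, 0.035, 0.0], [0.027, 0.035, 0.0], [0.028, 0.035, 0.001], [0.028, 0.035, 0.0], [0.018, 0.024, 0.0], [0.009, 0.011, 0.0]], "delta_rot": [[0, 0, -7.9], [0, 0, -7.9], [0, 0, -7.9], [0, 0, -7.9], [0, 0, -7.9], [0, 0, 0], [0, 0, 0], [0, 0, 0], [0, 0, 0], [0, 0, 0], [0, 0, 0], [0, 0, 0], [0, 0, 0], [0, 0, 0], [0, 0, 0]], "grip": [0.7, 0.7, 0.7, 0.7, 0.7, 0.7, 0.7, 0.7, 0.7, 0.7, 0.7, 0.7, 0.7, 0.7, 0.7]}
```

Emit:
play_rows:
  translation:
    - [0,0,0]
    - [0,0,0]
    - [0,0,0]
    - [0,0,0]
    - [0,0,0]
    - [0.009,0.012,0.0]
    - [0.019,0.023,0.0]
    - [0.027,0.035,0.001]
    - [0.028,0.035,0.0]
    - [0.028,0.035,0.0]
    - [0.027,0.035,0.0]
    - [0.028,0.035,0.001]
    - [0.028,0.035,0.0]
    - [0.018,0.024,0.0]
    - [0.009,0.011,0.0]
    - [0,0,0]
    - [0,0,0]
    - [0,0,0]
  delta_rot:
    - [0,0,-7.9]
    - [0,0,-7.9]
    - [0,0,-7.9]
    - [0,0,-7.9]
    - [0,0,-7.9]
    - [0,0,0]
    - [0,0,0]
    - [0,0,0]
    - [0,0,0]
    - [0,0,0]
    - [0,0,0]
    - [0,0,0]
    - [0,0,0]
    - [0,0,0]
    - [0,0,0]
    - [0,0,0]
    - [0,0,0]
    - [0,0,0]
  grip: [0.7,0.7,0.7,0.7,0.7,0.7,0.7,0.7,0.7,0.7,0.7,0.7,0.7,0.7,0.7,0.7,0.7,0.7]

```text
clock: 61.0
tool_pos: [0.4121, 0.373, 0.2226]
eef_rot: [0.05, 0.999, -0.0, 0.0]
contact_force: [0.1, 0.3, -0.0]
opening: 0.845
finger_force: 0.0
```

Emit:
play_rows:
  translation:
    - [0,0,0.01]
    - [0,0,0.02]
    - [0,0,0.025]
    - [0,0,0.025]
    - [0,0,0.02]
    - [0,0,0.01]
    - [0,0,0.004]
    - [0,0,0]
    - [0,0,0]
  delta_rot:
    - [0,0,0]
    - [0,0,0]
    - [0,0,0]
    - [0,0,0]
    - [0,0,0]
    - [0,0,0]
    - [0,0,0]
    - [0,0,0]
    - [0,0,0]
  grip: [0.7,0.7,0.7,0.7,0.7,0.7,0.7,0.7,0.7]

```text
clock: 62.12
tool_pos: [0.4113, 0.3747, 0.1094]
eef_rot: [0.049, 0.999, 0.001, 0.0]
contact_force: [0.4, 0.1, -0.7]
opening: 0.849
finger_force: 0.0
```

```bash
python3 plan.py .4111,.375,.105,84.38,.7,20
```

```text
start [0.4113 0.3747 0.1094] phi 84.37 tilt [ 0.001  0.001 -1.   ] t 62.125 q7 0.2
3 {"translation": [[0.0, 0.0, 0.001], [0.0, 0.0, 0.002], [0.0, 0.0, 0.001]], "delta_rot": [[0, 0, 0], [0, 0, 0], [0, 0, 0]], "grip": [0.7, 0.7, 0.7]}
```

Emit:
play_rows:
  translation:
    - [0,0,0.001]
    - [0,0,0.002]
    - [0,0,0.001]
    - [0,0,0]
    - [0,0,0]
    - [0,0,0]
    - [0,0,0]
    - [0,0,0]
    - [0,0,0]
  delta_rot:
    - [0,0,0]
    - [0,0,0]
    - [0,0,0]
    - [0,0,0]
    - [0,0,0]
    - [0,0,0]
    - [0,0,0]
    - [0,0,0]
    - [0,0,0]
  grip: [0.7,0.7,0.7,0.7,-1,-1,-1,-1,-1]
  squeeze: 12

```text
clock: 63.25
tool_pos: [0.411, 0.3746, 0.1047]
eef_rot: [0.049, 0.999, 0.0, 0.0]
contact_force: [0.1, 1.0, 0.5]
opening: 0.499
finger_force: 12.0
```

```bash
python3 plan.py .4113,.375,.24,84.38,-1,35 .5396,.0094,.24,84.38,-1,45
```

```text
start [0.411  0.3746 0.1047] phi 84.38 tilt [ 0.  0. -1.] t 63.25 q7 0.2
17 {"translation": [[0.0, 0.0, -0.011], [0.0, 0.0, -0.023], [0.0, 0.0, -0.034], [0.0, 0.0, -0.033], [0.0, 0.0, -0.023], [0.0, 0.0, -0.011], [-0.006, -0.013, 0.0], [-0.012, -0.026, 0.0], [-0.018, -0.039, 0.0], [-0.018, -0.039, 0.0], [-0.019, -0.039, 0.0], [-0.018, -0.039, 0.0], [-0.018, -0.039, 0.0], [-0.018, -0.039, 0.0], [-0.018, -0.039, 0.0], [-0.012, -0.026, 0.0], [-0.006, -0.013, 0.0]], "delta_rot": [[0, 0, 0], [0, 0, 0], [0, 0, 0], [0, 0, 0], [0, 0, 0], [0, 0, 0], [0, 0, 0], [0, 0, 0], [0, 0, 0], [0, 0, 0], [0, 0, 0], [0, 0, 0], [0, 0, 0], [0, 0, 0], [0, 0, 0], [0, 0, 0], [0, 0, 0]], "grip": [-1.0, -1.0, -1.0, -1.0, -1.0, -1.0, -1.0, -1.0, -1.0, -1.0, -1.0, -1.0, -1.0, -1.0, -1.0, -1.0, -1.0]}
```

Emit:
play_rows:
  translation:
    - [0.0,0.0,-0.011]
    - [0.0,0.0,-0.023]
    - [0.0,0.0,-0.034]
    - [0.0,0.0,-0.033]
    - [0.0,0.0,-0.023]
    - [0.0,0.0,-0.011]
    - [-0.006,-0.013,0.0]
    - [-0.012,-0.026,0.0]
    - [-0.018,-0.039,0.0]
    - [-0.018,-0.039,0.0]
    - [-0.019,-0.039,0.0]
    - [-0.018,-0.039,0.0]
    - [-0.018,-0.039,0.0]
    - [-0.018,-0.039,0.0]
    - [-0.018,-0.039,0.0]
    - [-0.012,-0.026,0.0]
    - [-0.006,-0.013,0.0]
    - [0,0,0]
    - [0,0,0]
  delta_rot:
    - [0,0,0]
    - [0,0,0]
    - [0,0,0]
    - [0,0,0]
    - [0,0,0]
    - [0,0,0]
    - [0,0,0]
    - [0,0,0]
    - [0,0,0]
    - [0,0,0]
    - [0,0,0]
    - [0,0,0]
    - [0,0,0]
    - [0,0,0]
    - [0,0,0]
    - [0,0,0]
    - [0,0,0]
    - [0,0,0]
    - [0,0,0]
  grip: [-1,-1,-1,-1,-1,-1,-1,-1,-1,-1,-1,-1,-1,-1,-1,-1,-1,-1,-1]

```text
clock: 65.62
tool_pos: [0.5383, 0.0108, 0.2395]
eef_rot: [0.048, 0.999, 0.001, -0.0]
contact_force: [-0.5, -0.2, -1.1]
opening: 0.498
finger_force: 12.0
```

Emit:
play_rows:
  translation:
    - [0,0,0.01]
    - [0,0,0.02]
    - [0,0,0.025]
    - [0,0,0.025]
    - [0,0,0.022]
    - [0,0,0.012]
    - [0,0,0.008]
    - [0,0,0.004]
    - [0,0,0]
    - [0,0,0]
    - [0,0,0]
  delta_rot:
    - [0,0,0]
    - [0,0,0]
    - [0,0,0]
    - [0,0,0]
    - [0,0,0]
    - [0,0,0]
    - [0,0,0]
    - [0,0,0]
    - [0,0,0]
    - [0,0,0]
    - [0,0,0]
  grip: [-1,-1,-1,-1,-1,-1,-1,-1,-1,-1,-1]

```text
clock: 67.0
tool_pos: [0.5391, 0.0092, 0.1141]
eef_rot: [0.049, 0.999, 0.0, 0.0]
contact_force: [-0.6, -0.8, -0.6]
opening: 0.498
finger_force: 12.0
```

```bash
python3 plan.py .5396,.0094,.108,84.38,-1,20
```

```text
start [0.5391 0.0092 0.1141] phi 84.37 tilt [ 0.001  0.    -1.   ] t 67.0 q7 0.81
3 {"translation": [[0.0, 0.0, 0.002], [0.0, 0.0, 0.003], [0.0, 0.0, 0.001]], "delta_rot": [[0, 0, 0], [0, 0, 0], [0, 0, 0]], "grip": [-1.0, -1.0, -1.0]}
```

Lower, release, rise, and back away toward the robot's clear side for a check.

Emit:
play_rows:
  translation:
    - [0,0,0.002]
    - [0,0,0.003]
    - [0,0,0.001]
    - [0,0,0]
    - [0,0,0]
    - [0,0,0]
    - [0,0,0]
    - [0,0,0]
    - [0,0,-0.01]
    - [0,0,-0.02]
    - [0,0,-0.033]
    - [0,0,-0.033]
    - [0,0,-0.03]
    - [0,0,-0.02]
    - [0,0,-0.01]
  delta_rot:
    - [0,0,0]
    - [0,0,0]
    - [0,0,0]
    - [0,0,0]
    - [0,0,0]
    - [0,0,0]
    - [0,0,0]
    - [0,0,0]
    - [0,0,0]
    - [0,0,0]
    - [0,0,0]
    - [0,0,0]
    - [0,0,0]
    - [0,0,0]
    - [0,0,0]
  grip: [-1,-1,-1,-1,-1,0.3,0.7,0.7,0.7,0.7,0.7,0.7,0.7,0.7,0.7]

```text
clock: 68.88
tool_pos: [0.5391, 0.0092, 0.2653]
eef_rot: [0.049, 0.999, 0.0, 0.001]
contact_force: [-0.9, 0.2, -0.9]
opening: 0.847
finger_force: 0.0
```

Emit:
play_rows:
  translation:
    - [0,0.015,0]
    - [0,0.03,0]
    - [0,0.04,0]
    - [0,0.04,0]
    - [0,0.04,0]
    - [0,0.04,0]
    - [0,0.04,0]
    - [0,0.04,0]
    - [0,0.03,0]
    - [0,0.015,0]
    - [0,0,0]
    - [0,0,0]
  delta_rot:
    - [0,0,0]
    - [0,0,0]
    - [0,0,0]
    - [0,0,0]
    - [0,0,0]
    - [0,0,0]
    - [0,0,0]
    - [0,0,0]
    - [0,0,0]
    - [0,0,0]
    - [0,0,0]
    - [0,0,0]
  grip: [0.7,0.7,0.7,0.7,0.7,0.7,0.7,0.7,0.7,0.7,0.7,0.7]

```text
clock: 70.38
tool_pos: [0.5714, 0.3359, 0.2633]
eef_rot: [0.05, 0.999, -0.001, -0.0]
contact_force: [0.0, 0.1, -1.0]
opening: 0.85
finger_force: 0.0
```

```bash
cat > m3.py <<'E'
from fit import *
np.set_printoptions(precision=4,suppress=True)
old=np.load("mk.npy",allow_pickle=True).item()
mk={n:get(n,["bottle","canister","carton","screw_pot"]) for n in("top","side")}
G={"bottle":(.609,-.054),"canister":(.604,.075),"carton":(.539,.0095),"screw_pot":(.502,.083)}
for t in G:
  for n in mk:
    if t in mk[n] and t in old[n]:
        o={n:{k:v for k,v in old[n].items() if k in M}}
        b=t=="carton"; print(t,n,fit(t,[n],o,G[t],fity=b,yaw0=-.1*b)[0],fit(t,[n],mk,G[t],fity=b,yaw0=-.1*b))
cv2.imwrite("pics/end.png",cv2.hconcat([r.snapshot("side")[120:380,180:560],r.snapshot("top")[60:320,160:560]]))
E
python3 m3.py
```

```text
bottle top [ 0.6086 -0.0534] (array([ 0.6065, -0.0523]), np.float64(0.05162698030471802))
bottle side [ 0.611  -0.0547] (array([ 0.613 , -0.0556]), np.float64(0.07889831066131592))
canister top [0.6036 0.0759] (array([0.6028, 0.075 ]), np.float64(0.04775738716125488))
canister side [0.6049 0.0734] (array([ 0.6118, -0.0017]), np.float64(0.8307046890258789))
carton top [ 0.5377  0.01   -0.1137] (array([ 0.5369,  0.0094, -0.1212]), np.float64(0.06876444816589355))
carton side [ 0.5402  0.009  -0.0586] (array([ 0.5396,  0.0083, -0.0752]), np.float64(0.026833832263946533))
screw_pot top [0.5002 0.0828] (array([0.5016, 0.0844]), np.float64(0.24435317516326904))
screw_pot side [0.503  0.0824] (array([0.504 , 0.0811]), np.float64(0.016780614852905273))
```

View pics/end.png

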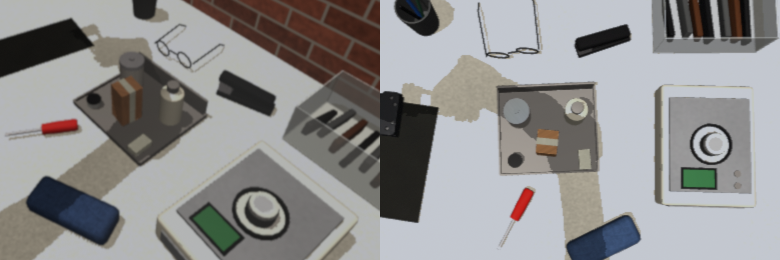

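The end picture shows the three objects upright in the tray within about 2 mm of where they started: top crop canister (517,110), bottle (576,110), carton (547,142). The screw pot is unmoved at (515,160), and the lens is flat in the dish at (712,143).

```bash
python3 -c "
from plant import r
print(r.finish_job())"
```

```text
the job is handed in; nothing more can be done
None
```

Job handed in at about 71 s: the lens is flat in the analyser's dish, the bottle, canister and carton are back upright within about 2 mm of where they stood, and the screw pot was not moved.

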